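Close one stock box, hold the other's lid ready

TASK

First close the packed square box: set its matching square lid on it gently, without dropping it, so that it sits fully home, and let go. The long box still waits for its packing slip, so then carry its long lid up and over the row of stock in between and finish holding it motionless just above that box, level, centred and lined up, about a finger's width (15 mm) clear of the rim: never set it down on the box, and end with it still in the grip. Leave the boxes and all the other stock standing where they are.

Things in the scene. Friction and masses are not known exactly. Their poses are not given: they have to be found in the camera images.
- box_square: Open clear-plastic square box, loose, about 0.9 kg, on the left part of the bench (+y). Rim 115 x 115 mm outside, mouth 97 x 97 mm, 80 mm high, packed with small cartons up to 58 mm. Origin: centre of the underside; x and y along its sides, z up.
- box_long: Open clear-plastic oblong box, loose, about 0.9 kg, on the left part of the bench. Rim 160 (x) x 90 (y) mm outside, mouth 142 x 72 mm, 65 mm high, holding three reels up to 37 mm. Origin: centre of the underside; x along the long side, z up.
- lid_square: White lid of the square box, about 90 g, right way up, on the right (-y). Panel 115 x 115 mm, z 8 to 12 mm; under it a rounded rib 91 x 91 mm, z 0 to 8, enters the mouth with 3 mm play a side. Origin: centre of the rib's underside; home = 72 mm above the box's origin. On top an arched handle: bar 76 mm along x, 18 wide, z 30 to 42, a leg at each end, 52 mm free between. Fits in any quarter turn.
- lid_long: White lid of the long box, about 100 g, right way up, on the right (-y). Panel 160 (x) x 90 (y) mm, z 8 to 12 mm; rounded rib under it 136 x 66 mm, z 0 to 8. Origin: centre of the rib's underside, the lid's lowest part (box rim: 65 mm above that box's origin). Arched handle as on the square lid: bar 76 mm along x, 18 wide, z 30 to 42. Fits either way round.
- carton_a: Brown carton 110 (x) x 70 (y) x 130 mm high, loose, one of three pieces in the row running away from the robot between the lids and the boxes. Origin: centre of its underside. Leave alone.
- carton_b: Brown carton 100 x 70 x 145 mm high, loose, in the same row; the tallest piece. Origin: centre of its underside. Leave alone.
- tub_shut: Small shut clear box with white flat lid, 118 x 76 x 99 mm high, in the same row. Origin: centre of its underside. Leave alone.
- tub_round: Open round clear tub, 100 mm across, 70 mm high, on the left among the boxes. Origin: centre of its underside. Leave alone.
- lid_round: Flat round white lid, 106 mm across, 12 mm high, no handle, on the right among the lids. Origin: centre of its underside. Leave alone.
- tape_roll: Roll of brown packing tape lying flat, 100 mm across, 48 mm high, near the right edge. Origin: centre of its underside. Leave alone.
- scanner: Grey and black hand scanner lying down, about 160 x 90 mm, 46 mm high, near the left edge. Leave alone.

How it is judged:
On the way, in this order (a step that is already met when the one before it is completed fails the run):
1. the square lid sits fully home on the square box, let go (horizontal distance between lid_square and box_square below 0.007 m and z of lid_square in the frame of box_square between 0.068 and 0.0745 m and angle between lid_square's own z axis and vertical below 0.05 rad and contact force between the fingers and lid_square below 0.1 N and linear speed of lid_square below 0.02 m/s), for 0.2 s.
2. the long lid has been carried over the row: its underside higher than 130 mm and past the middle of the row (y beyond the middle of either carton) (height (world z) of lid_long above 0.13 m and (y of lid_long in the frame of carton_a above 0 m or y of lid_long in the frame of carton_b above 0 m)), for 0.05 s.
At the end, for the whole second after the job is handed in: Gripper still holds the long lid at rest, touching nothing else: within 10 mm and 5 deg of the long box's centre and line, under 4.5 deg tilt, underside 3 to 30 mm above the rim; square lid home on its box (7 mm of centre, panel within 2.5 mm of the rim, level), released (horizontal distance between lid_long and box_long below 0.01 m and z of lid_long in the frame of box_long between 0.068 and 0.095 m and angle between the x axis of lid_long and the x axis of box_long, either way round below 0.09 rad and angle between lid_long's own z axis and vertical below 0.08 rad and linear speed of lid_long below 0.02 m/s and contact force between the fingers and lid_long above 1 N and contact force between lid_long and box_long below 0.05 N and contact force between lid_long and box_square below 0.05 N and contact force between lid_long and lid_square below 0.05 N and contact force between lid_long and carton_a below 0.05 N and contact force between lid_long and carton_b below 0.05 N and contact force between lid_long and tub_shut below 0.05 N and contact force between lid_long and tub_round below 0.05 N and contact force between lid_long and lid_round below 0.05 N and contact force between lid_long and tape_roll below 0.05 N and contact force between lid_long and scanner below 0.05 N and horizontal distance between lid_square and box_square below 0.007 m and z of lid_square in the frame of box_square between 0.068 and 0.0745 m and angle between lid_square's own z axis and vertical below 0.05 rad and contact force between the fingers and lid_square below 0.1 N); the arm keeps its last pose, push and grip.
It fails at once if the long lid set or pressed on its box (over 2 N) (contact force between lid_long and box_long above 2 N).
It fails at once if the square lid dropped (falling free faster than 0.6 m/s, i.e. from about 20 mm) (contact force between the fingers and lid_square below 0.01 N and linear speed of lid_square above 0.6 m/s).
It fails at once if a box shifted by more than 15 mm (distance of any of box_square, box_long from where it was at the start of the episode above 0.015 m).
It fails at once if other stock shifted by more than 20 mm or knocked over (distance of any of carton_a, carton_b, tub_shut, tub_round, lid_round, tape_roll, scanner from where it was at the start of the episode above 0.02 m).
It also fails if it takes over 72 s, if anything falls off the work surface, if the arm or the gripper's body presses on something with over 40 N, if the wrist force passes 120 N, or if a joint passes its speed limit or range.

ROBOT

A 7-joint arm with a two-finger parallel gripper is mounted at the origin on the work surface. World frame = base frame: x ahead of the robot, y to its left, z up, the work surface at z = 0. Lengths are in m, angles in rad, forces in N, time in s.
With the tool pointing down it reaches from about 0.425 to 0.925 m from the base axis. Payload 6.8 kg.
Tool frame: the origin (TCP) lies between the finger pads; the fingertips stand 14 mm ahead of it and the grasp point (between the pads) lies 5 mm behind it; z points along the fingers, y is the direction in which the jaws open and shut (so a half turn about z gives the same grasp; the last joint's range is limited). The gripper opens to 85 mm and grips with 20 to 120 N. Pads are 22 mm wide; open, the fingers measure 114 mm over their backs; the gripper's body (76 mm by 85 mm) begins 54 mm behind the grasp point. The pads swing forward as they close: fully open they stand 13 mm farther back than shut.
Start: joints at [-1.26, 0.477, 0.022, 1.555, -0.011, 1.109, -0.083], TCP at [0.274, 0.617, 0.217] pointing down, gripper open.
Joint ranges: [-2.96, 2.96], [-0.34, 2.1], [-1.41, 1.46], [0.24, 2.44], [-1.37, 4.51], [0.17, 1.92], [-2.96, 2.96]. Speed limits (rad/s): [2.39, 2.39, 3.14, 3.14, 3.14, 3.14, 3.14].

INTERFACE

Orientations are given as a unit quaternion [w, x, y, z].
In Python, from station import bot gives the robot as it stands.
- The arm moves only by the shell command python3 -m crank 'ROWS' [FORCE]. ROWS is JSON, a list of rows, each a list of 3 entries, a list of its own where there are three numbers: the shift along the tool's x, y, z in m, then the turn, a rotation vector about the tool's x, y, z in degrees, then the finger opening in m, from 0 to 0.0854. A call has 1 to 10 rows; each row shifts and turns the commanded pose from where the row before left it, along the tool's axes as they then stand; what a row does not reach is not made up. A row lasts 1/8 s, in which the tool goes at most 62.5 mm and 10.7 degrees, less where a joint would pass 70% of its speed; a pose out of reach is approached as far as the arm can. A call is refused whole if a number of a shift passes 0.0625 or a number of a turn 10.7, either way. A call with a gripper value outside its range is refused whole. The fingers move at their own pace and stop on an object; FORCE is the grip in N (left out, the last holds). Time passes only in rows, so rows that do not move let the fingers close. It gives the time, the measured TCP pose, the force and the opening at its end, in the units of the state.
- bot.get_obs(): the state, without advancing time (a new reading comes with each control period).
- bot.read_camera(name): name is "scene" or "side" or "wrist"; returns (picture, depth): 420x560x3 uint8, red, green, blue; 420x560 float32, m along the optical axis (not along the pixel's ray), 0 where there is no reading.
- bot.calibration(name): a dict with "fx", "fy", "cx", "cy" (pixels), "extrinsics" (4x4, takes a point from camera to world coordinates). Camera axes: x right, y down, z forward; pixel columns grow to the right and rows downward; lengths in m; the calibration is good to about 2 mm. A picture is of the moment at which its call begins: read the wrist's pose just before it. calibration takes no time and is no camera call; for the wrist camera it gives the pose at the moment of the call.
- bot.hand_in(): hands the job in, once; it reports no verdict.
The state is a dict: "t": time; "q": joint angles; "joint_vel": joint speeds; "joint_torque": joint torques, N m; "eef_pos": TCP position; "tool_rot": TCP orientation; "contact_force": force on the tool from outside, world axes, zero at the start; "torque": the same for the moment, N m; "gripper_width": opening from 0.0 (shut) to 1.0 (fully open).
Only numpy, scipy, OpenCV 4.12 (cv2) and the standard library are available. Lean on these libraries where they do the work, as an engineer would, in place of code of your own. Each camera call takes 0.05 s, during which the arm holds its last target.

## Working session

There is one attempt and no reset: what is moved stays moved. The work goes in short steps, Python scripts to look and compute and a shell command to move; the robot and the scene stay as the last step left them, time stands still between calls to the robot, and variables do not carry over. Pictures are saved under pics/ and viewed, and the job is handed in when it is done.

```bash
ls; mkdir -p pics
python3 - <<'E'
from station import bot
import cv2,numpy as np
o=bot.get_obs();print(o['t'],o['eef_pos'],o['tool_rot'],o['gripper_width'])
for n in("scene","side"):
    p,d=bot.read_camera(n);cv2.imwrite(f'pics/{n}0.png',p[:,:,::-1]);np.savez(f'pics/{n}0.npz',p=p,d=d)
    c=bot.calibration(n);print(n,c['fx'],c['cx'],c['cy'],np.round(c['extrinsics'],3).tolist())
c=bot.calibration('wrist');print(c['fx'],np.round(c['extrinsics'],3).tolist())
E
```

```text
pics
0.0 [0.27424314 0.61610238 0.21640858] [-1.27346716e-04  2.07842753e-01  9.78161811e-01 -9.19039344e-04] 0.9994552478377141
scene 527.0577837244184 281.773300518193 215.13421677805223 [[0.745, 0.558, -0.366, 1.008], [0.667, -0.625, 0.405, -0.562], [-0.003, -0.546, -0.838, 1.216], [0.0, 0.0, 0.0, 1.0]]
side 399.34840181699064 280.88794640735466 203.4097856247437 [[0.956, -0.205, 0.208, 0.213], [-0.292, -0.65, 0.702, -0.89], [-0.009, -0.732, -0.681, 0.906], [0.0, 0.0, 0.0, 1.0]]
351.6275475789692 [[0.407, 0.875, 0.262, 0.206], [0.913, -0.39, -0.118, 0.645], [-0.001, 0.288, -0.958, 0.374], [0.0, 0.0, 0.0, 1.0]]
```

View pics/scene0.png

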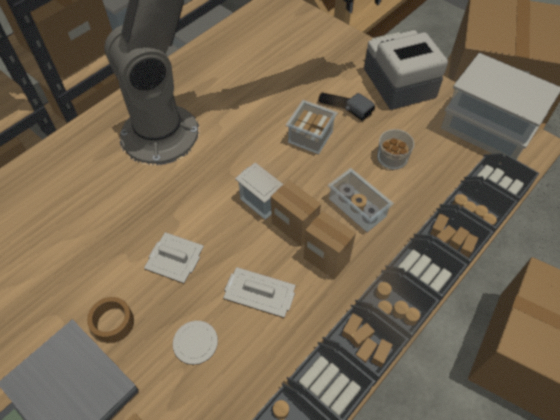

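View pics/side0.png

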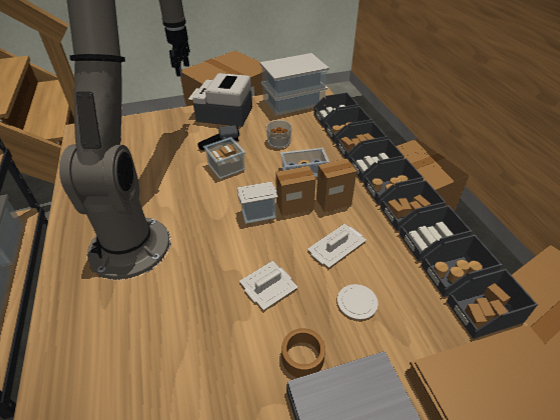

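The scene view shows the square lid at about (174,257), the long lid at (260,292), the square box at (312,127), the long box at (360,200), and the row from (262,190) to (328,245). I'll measure lids by white mask and planes, and boxes by the rims.

```bash
cat > h.py <<'E'
import numpy as np,cv2
from station import bot
def cloud(d,c):
    v,u=np.mgrid[:d.shape[0],:d.shape[1]]
    P=np.stack([(u-c['cx'])/c['fx']*d,(v-c['cy'])/c['fy']*d,d],-1)
    E=np.array(c['extrinsics']);return P@E[:3,:3].T+E[:3,3]
def ray(px,c,z):
    px=np.atleast_2d(np.float64(px));E=np.array(c['extrinsics'])
    r=np.c_[(px[:,0]-c['cx'])/c['fx'],(px[:,1]-c['cy'])/c['fy'],np.ones(len(px))]@E[:3,:3].T
    return E[:3,3]+r*((z-E[2,3])/r[:,2])[:,None]
def proj(P,c):
    E=np.array(c['extrinsics']);Q=(np.atleast_2d(P)-E[:3,3])@E[:3,:3]
    return np.c_[Q[:,0]/Q[:,2]*c['fx']+c['cx'],Q[:,1]/Q[:,2]*c['fy']+c['cy']]
E
python3 - <<'E'
from h import *
for n in("scene","side"):
    f=np.load(f'pics/{n}0.npz');p,d=f['p'],f['d'];c=bot.calibration(n)
    W=cloud(d,c)
    m=(d>0)&(W[...,2]>0.006)&(W[...,2]<.2)&(W[...,0]>.2)&(W[...,0]<1.0)&(abs(W[...,1])<.65)&(p.min(-1)>0)
    k=cv2.morphologyEx(m.astype(np.uint8),cv2.MORPH_OPEN,np.ones((2,2)))
    N,L,S,C=cv2.connectedComponentsWithStats(k)
    for i in range(1,N):
        if S[i,4]<150:continue
        q=W[L==i];r=cv2.minAreaRect(np.float32(q[:,:2]*1000))
        print(n,np.round(C[i]),S[i,4],np.round(r[0]),np.round(r[1]),round(r[2],1),'z',np.round(np.percentile(q[:,2],[5,50,95]),3))
    s=cv2.resize(p[:,:,::-1],None,fx=4,fy=4,interpolation=cv2.INTER_CUBIC)
    b=dict(scene=(265,90,465,240),side=(190,120,350,220))[n]
    cv2.imwrite(f'pics/{n}0crop.png',s[b[1]*4:b[3]*4,b[0]*4:b[2]*4])
E
```

```text
scene [398.  74.] 3322 [742.  94.] [ 213. 1398.] 30.7 z [0.017 0.107 0.156]
scene [428. 251.] 22409 [826. 346.] [ 316. 1851.] 9.6 z [0.004 0.039 0.176]
scene [350. 105.] 829 [711.  -9.] [ 180. 1241.] 36.5 z [0.003 0.031 0.047]
scene [311. 127.] 1758 [ 617. -110.] [ 152. 1185.] 33.5 z [0.008 0.053 0.08 ]
scene [395. 150.] 1139 [757. -47.] [  99. 1140.] 21.0 z [0.006 0.043 0.067]
scene [299. 220.] 5741 [ 760. -160.] [302. 895.] 50.3 z [0.016 0.1   0.145]
scene [360. 200.] 2154 [ 758. -172.] [182. 907.] 21.3 z [0.008 0.037 0.066]
scene [174. 258.] 1755 [ 660. -363.] [155. 785.] 71.5 z [0.006 0.012 0.041]
scene [260. 293.] 2134 [ 747. -378.] [176. 613.] 38.8 z [0.006 0.012 0.04 ]
scene [111. 320.] 1140 [ 667. -540.] [ 99. 675.] 78.1 z [0.003 0.038 0.05 ]
scene [ 87. 373.] 5277 [ 667. -596.] [109. 681.] 89.9 z [0.039 0.048 0.052]
scene [195. 344.] 1453 [ 754. -482.] [104. 522.] 61.4 z [0.005 0.011 0.015]
scene [281. 411.] 240 [ 825. -363.] [33. 32.] 41.9 z [0.003 0.032 0.037]
side [383. 199.] 22605 [1247.  515.] [3413. 1240.] 65.5 z [0.011 0.048 0.144]
side [224. 125.] 3599 [262. -85.] [1595.  233.] 78.2 z [0.009 0.06  0.154]
side [279. 134.] 592 [ 399. -181.] [1461.   95.] 71.6 z [0.002 0.045 0.068]
side [337. 246.] 1299 [ 396. -482.] [880. 153.] 56.0 z [0.006 0.013 0.041]
side [268. 286.] 1565 [ 329. -545.] [710. 150.] 83.4 z [0.009 0.013 0.041]
side [358. 302.] 1125 [ 388. -600.] [667. 104.] 50.0 z [0.007 0.011 0.014]
side [474. 360.] 4378 [ 680. -641.] [1044.  165.] 19.0 z [0.041 0.054 0.056]
side [339. 384.] 6732 [ 415. -694.] [489. 276.] 73.7 z [0.026 0.049 0.051]
```

View pics/scene0crop.png

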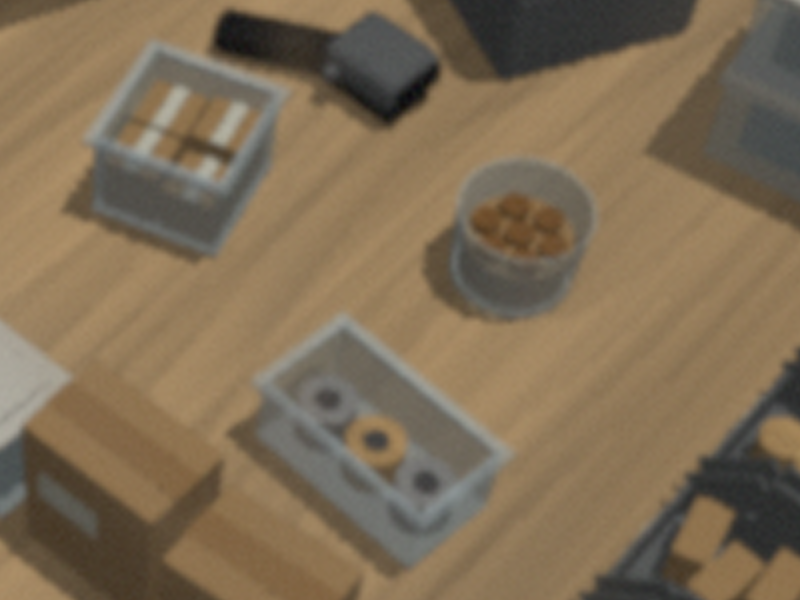

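The crop shows the square rim's corners at (155,43),(288,93),(217,190),(88,140) and the long rim's at (343,317),(513,456),(424,515),(255,380) (4x crop pixels). I'll cast these at rim height and fit the lids robustly.

Run:
```python
from h import *
c=bot.calibration('scene');f=np.load('pics/scene0.npz');p,d=f['p'],f['d']
for nm,q,z in(('sq',[(155,43),(288,93),(217,190),(88,140)],.08),('lg',[(343,317),(513,456),(424,515),(255,380)],.065)):
    P=ray((np.array(q)+.5)/4-.5+[265,90],c,z)[:,:2]*1000
    e=np.roll(P,-1,0)-P;print(nm,P.mean(0).round(1),np.hypot(*e.T).round(),np.degrees(np.arctan2(e[:,1],e[:,0])).round(1))
for n in('scene','side'):
  c=bot.calibration(n);f=np.load(f'pics/{n}0.npz');p,d=f['p'],f['d'];W=cloud(d,c)
  for nm,xy in(('sq',(174,258)if n=='scene' else(268,286)),('lg',(260,293)if n=='scene' else(337,246))):
    x0=ray(xy,c,.02)[0];near=np.hypot(*(W[...,:2]-x0[:2]).transpose(2,0,1))<.11
    for lab,m in(('panel',near&(W[...,2]>.007)&(W[...,2]<.018)),('bar',near&(W[...,2]>.034)&(W[...,2]<.048))):
        m=cv2.morphologyEx(m.astype(np.uint8),cv2.MORPH_OPEN,np.ones((2,2)))
        N,L,S,C=cv2.connectedComponentsWithStats(m)
        if N<2: continue
        q=W[m>0];r=cv2.minAreaRect(np.float32(q[:,:2]*1000));print(n,nm,lab,len(q),np.round(r[0],1),np.round(r[1]),round(r[2],1),np.median(q[:,2]).round(4))
  near=(W[...,2]>.09)&(W[...,2]<.17)&(W[...,0]>.35)&(W[...,0]<.9)&(W[...,1]>-.3)&(W[...,1]<.1)&(d>0)
  for a,b in((.092,.105),(.123,.135),(.139,.152)):
    m=near&(W[...,2]>a)&(W[...,2]<b);q=W[m];print(n,a,len(q),np.percentile(q,[3,97],axis=0)[:,:2].round(3).tolist())
```

```text
sq [352.1 295.3] [109. 109. 103. 110.] [  13.8  -78.8 -165.8  104.4]
lg [616.  185.6] [156.  78. 151.  83.] [  -6.4 -101.9  175.7   82.2]
scene sq panel 1459 [ 659.9 -363.4] [155. 785.] 71.5 0.0115
scene sq bar 182 [ 677.5 -391.8] [ 62. 740.] 67.6 0.0401
scene lg panel 1793 [ 747.1 -378.2] [176. 613.] 38.8 0.0113
scene lg bar 204 [ 593.6 -186.8] [72. 26.] 34.1 0.0398
scene 0.092 1124 [[0.354, -0.037], [0.704, 0.052]]
scene 0.123 1167 [[0.476, -0.036], [0.703, 0.052]]
scene 0.139 1081 [[0.61, -0.036], [0.704, 0.03]]
side sq panel 1331 [ 328.6 -545.4] [710. 150.] 83.4 0.0122
side sq bar 181 [ 277.6 -553.6] [681.  63.] 73.9 0.0401
side lg panel 1109 [ 396.  -482.2] [880. 153.] 56.0 0.0122
side lg bar 139 [ 602.  -183.2] [96. 16.] 24.3 0.0393
side 0.092 862 [[0.354, -0.037], [0.683, 0.053]]
side 0.123 683 [[0.476, -0.037], [0.681, 0.052]]
side 0.139 498 [[0.609, -0.037], [0.704, 0.031]]
```

Run:
```python
from h import *
for n in('scene','side'):
  c=bot.calibration(n);f=np.load(f'pics/{n}0.npz');p,d=f['p'],f['d'];W=cloud(d,c)
  for nm,xy in(('sq',(174,258)if n=='scene' else(268,286)),('lg',(260,293)if n=='scene' else(337,246))):
    x0=ray(xy,c,.02)[0];near=np.hypot(*(W[...,:2]-x0[:2]).transpose(2,0,1))<.11
    for lab,m in(('panel',near&(W[...,2]>.005)&(W[...,2]<.05)),('bar',near&(W[...,2]>.034)&(W[...,2]<.048))):
        m=cv2.morphologyEx(m.astype(np.uint8),cv2.MORPH_OPEN,np.ones((2,2)))
        q=W[m>0];r=cv2.minAreaRect(np.ascontiguousarray(q[:,:2]*1000,np.float32));print(n,nm,lab,len(q),np.round(r[0],1),np.round(r[1]),round(r[2],1),np.median(q[:,2]).round(4))
```

```text
scene sq panel 1781 [ 660.2 -362.5] [157. 785.] 71.5 0.0119
scene sq bar 182 [ 677.5 -391.8] [ 62. 740.] 67.6 0.0401
scene lg panel 2181 [ 747.1 -378.1] [177. 613.] 38.8 0.0117
scene lg bar 204 [ 593.6 -186.8] [72. 26.] 34.1 0.0398
side sq panel 1565 [ 328.6 -545.4] [710. 150.] 83.4 0.0126
side sq bar 181 [ 277.6 -553.6] [681.  63.] 73.9 0.0401
side lg panel 1302 [ 396.  -482.2] [880. 153.] 56.0 0.0125
side lg bar 139 [ 602.  -183.2] [96. 16.] 24.3 0.0393
```

Run:
```python
from h import *
for n in('scene','side'):
  c=bot.calibration(n);f=np.load(f'pics/{n}0.npz');p,d=f['p'],f['d'];W=cloud(d,c)
  for nm,xy in(('sq',(174,258)if n=='scene' else(268,286)),('lg',(260,293)if n=='scene' else(337,246))):
    x0=ray(xy,c,.02)[0];near=np.hypot(W[...,0]-x0[0],W[...,1]-x0[1])<.11
    for lab,m in(('panel',near&(W[...,2]>.005)&(W[...,2]<.05)),('bar',near&(W[...,2]>.034)&(W[...,2]<.048))):
        q=W[m][:,:2]*1000
        best=min(((lambda R:(np.prod(np.ptp(R,axis=0)),a,np.ptp(R,axis=0),(R.max(0)+R.min(0))/2))(q@np.array([[np.cos(a),-np.sin(a)],[np.sin(a),np.cos(a)]])) for a in np.radians(np.arange(-45,45,.5))),key=lambda t:t[0])
        a=best[1];ctr=np.array([[np.cos(a),-np.sin(a)],[np.sin(a),np.cos(a)]])@best[3]
        print(n,nm,lab,len(q),'mean',q.mean(0).round(1),'rect',ctr.round(1),best[2].round(),np.degrees(a).round(1), q.min(0),q.max(0))
```

```text
scene sq panel 1816 mean [ 361.8 -264.7] rect [ 371.1 -265.8] [203. 174.] -29.5 [ 263.3720777  -349.61001345] [ 468.17805948 -164.81875927]
scene sq bar 187 mean [ 359.8 -263.2] rect [ 358.5 -262.6] [76. 20.] 20.0 [ 322.16148312 -282.80322411] [ 395.80483504 -242.3026244 ]
scene lg panel 2215 mean [ 593.4 -188.5] rect [ 598.5 -196.8] [195. 181.] -17.5 [ 502.1064084  -296.68839442] [ 703.20459028 -109.4370669 ]
scene lg bar 211 mean [ 591.8 -187.2] rect [ 591.5 -186.4] [75. 19.] 25.0 [ 557.02588404 -208.64099348] [ 626.69238691 -165.47788014]
side sq panel 1569 mean [ 357.5 -267.2] rect [ 350.7 -261.1] [142. 124.] 20.5 [ 262.49572729 -335.09713356] [ 432.53836699 -188.35457111]
side sq bar 181 mean [ 358.4 -264. ] rect [ 358.3 -261.9] [75. 21.] 20.0 [ 323.04421272 -281.90988886] [ 394.9960909  -242.74514208]
side lg panel 1313 mean [ 587.5 -191.7] rect [ 595.3 -202.1] [175. 146.] 14.0 [ 502.9323726 -262.3768188] [ 681.89309123 -114.52666162]
side lg bar 140 mean [ 590.1 -188.3] rect [ 592.1 -186.1] [76. 19.] 24.0 [ 555.68796749 -207.61204412] [ 628.2589419  -165.24184032]
```

Two views agree on the bars: the square lid is at (358,-262) mm, yaw 20°, and the long lid at (592,-186) mm, yaw 24.5°. Next is the wrist view, for the boxes.

Run:
```python
from h import *
p,d=bot.read_camera('wrist');c=bot.calibration('wrist');cv2.imwrite('pics/w0.png',p[:,:,::-1]);np.savez('pics/w0.npz',p=p,d=d)
print(proj([[.352,.295,.08],[.616,.186,.065]],c))
# rim points by depth from scene/side
for n in('scene','side'):
  c=bot.calibration(n);f=np.load(f'pics/{n}0.npz');W=cloud(f['d'],c)
  for nm,x0,z in(('sq',(.352,.295),.08),('lg',(.616,.186),.065)):
    m=(np.hypot(W[...,0]-x0[0],W[...,1]-x0[1])<.1)&(abs(W[...,2]-z)<.006)
    q=W[m][:,:2]*1000
    a=min(np.radians(np.arange(-30,31,.5)),key=lambda a:np.prod(np.ptp(q@np.array([[np.cos(a),-np.sin(a)],[np.sin(a),np.cos(a)]]),axis=0)))
    M=np.array([[np.cos(a),-np.sin(a)],[np.sin(a),np.cos(a)]]);R=q@M
    print(n,nm,len(q),np.degrees(a).round(1),np.ptp(R,axis=0).round(1),(M@((R.max(0)+R.min(0))/2)).round(1),np.median(W[m][:,2]).round(4))
```

```text
[[ 35.66828635 381.39206658]
 [ 95.21585708 551.35743879]]
scene sq 413 14.5 [117.3 121. ] [351.1 296. ] 0.0783
scene lg 586 -6.5 [163.1  93.9] [615.6 183.8] 0.0633
side sq 268 14.0 [116.7 122.4] [353.8 297.4] 0.0791
side lg 301 -6.5 [160.4  96.7] [617.4 184.2] 0.0642
```

View pics/w0.png

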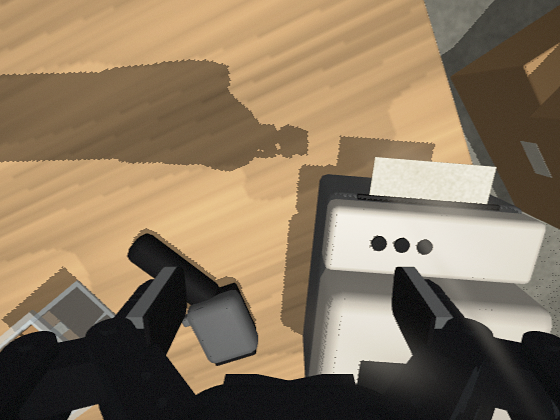

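Both views agree: the square box is near (352,296.5) mm, yaw 14°, and the long box near (616.5,184.5) mm, yaw -6.5°. The wrist view only shows the scanner and printer. I'll write a helper that works out the rows and pause above the boxes for a wrist look.

```bash
cat > plan.py <<'E'
import sys,json
from h import *
from scipy.spatial.transform import Rotation as R
def pose():
    o=bot.get_obs();q=o['tool_rot'];return o,np.array(o['eef_pos']),R.from_quat([q[1],q[2],q[3],q[0]])
def down(yaw): # yaw = world angle of tool x
    a=np.radians(yaw);x=np.array([np.cos(a),np.sin(a),0]);y=np.array([np.sin(a),-np.cos(a),0]);return R.from_matrix(np.c_[x,y,[0,0,-1]])
def rows(tgt,yaw,n,polar=False,g=None):
    o,p,r=pose();m=r.as_matrix();y0=np.degrees(np.arctan2(m[1,0],m[0,0]));rt=down(yaw)
    full=(r.inv()*rt).as_rotvec(degrees=True)
    print('pos',p.round(4),'yaw',y0.round(2),'tilt',np.degrees(np.arccos(-m[2,2])).round(2),'turn',full.round(2),'t',o['t'],'g',round(o['gripper_width'],3),'F',np.round(o['contact_force'],1))
    cur,rc=p.copy(),r;out=[]
    for i in range(1,n+1):
        s=i/n
        if polar:
            a0,a1=np.arctan2(p[1],p[0]),np.arctan2(tgt[1],tgt[0]);r0,r1=np.hypot(*p[:2]),np.hypot(*tgt[:2])
            a=a0+s*(a1-a0);rr=r0+s*(r1-r0);w=np.array([rr*np.cos(a),rr*np.sin(a),p[2]+s*(tgt[2]-p[2])])
        else: w=p+s*(np.array(tgt)-p)
        d=rc.inv().apply(w-cur).round(4);t=(full/n).round(2)
        out.append([d.tolist(),t.tolist()]);cur=cur+rc.apply(d);rc=rc*R.from_rotvec(t,degrees=True)
    print(' '.join(json.dumps(x) for x in out))
E
python3 -c "
from plan import *
rows([.42,.40,.26],120,6,True)"
```

```text
pos [0.2743 0.6163 0.2167] yaw 156.01 tilt 0.08 turn [-7.000e-02  3.000e-02  3.601e+01] t 0.15 g 1.001 F [-0.2 -0.4 -0.4]
[[-0.0429, -0.0172, -0.0072], [-0.01, 0.01, 6.0]] [[-0.0425, -0.0154, -0.0072], [-0.01, 0.01, 6.0]] [[-0.0421, -0.0138, -0.0072], [-0.01, 0.01, 6.0]] [[-0.0416, -0.0123, -0.0072], [-0.01, 0.01, 6.0]] [[-0.041, -0.0107, -0.0073], [-0.01, 0.01, 6.0]] [[-0.0403, -0.0092, -0.0072], [-0.01, 0.01, 6.0]]
```

```bash
python3 -m crank '[[[-0.043,-0.017,-0.007],[0,0,6],0.085],[[-0.0425,-0.0155,-0.007],[0,0,6],0.085],[[-0.042,-0.014,-0.007],[0,0,6],0.085],[[-0.0415,-0.0125,-0.007],[0,0,6],0.085],[[-0.041,-0.0105,-0.007],[0,0,6],0.085],[[-0.0405,-0.009,-0.007],[0,0,6],0.085],[[0,0,0],[0,0,0],0.085]]' 40
python3 - <<'E'
from plan import *
o,p0,r=pose();c=bot.calibration('wrist');p,d=bot.read_camera('wrist');cv2.imwrite('pics/w1.png',p[:,:,::-1]);np.savez('pics/w1.npz',p=p,d=d,E=np.array(c['extrinsics']))
print(proj([[.352,.2965,.08],[.6165,.1845,.065]],c))
W=cloud(d,c)
for nm,x0,z in(('sq',(.352,.2965),.08),('lg',(.6165,.1845),.065)):
    m=(np.hypot(W[...,0]-x0[0],W[...,1]-x0[1])<.1)&(abs(W[...,2]-z)<.004)&(d>0)
    q=W[m][:,:2]*1000
    if len(q)<50: continue
    a=min(np.radians(np.arange(-30,31,.5)),key=lambda a:np.prod(np.ptp(q@np.array([[np.cos(a),-np.sin(a)],[np.sin(a),np.cos(a)]]),axis=0)))
    M=np.array([[np.cos(a),-np.sin(a)],[np.sin(a),np.cos(a)]]);Rr=q@M
    print(nm,len(q),np.degrees(a).round(1),np.ptp(Rr,axis=0).round(1),(M@((Rr.max(0)+Rr.min(0))/2)).round(1),np.median(W[m][:,2]).round(4))
E
```

```text
t: 1.02
eef_pos: [0.4232, 0.3957, 0.2607]
tool_rot: [0.001, 0.504, 0.864, 0.0]
contact_force: [0.4, 0.3, -0.5]
gripper_width: 0.989
[[181.95992397 227.84589353]
 [341.94151171 394.76856503]]
sq 3761 14.5 [115.4 116.1] [351. 297.] 0.0804
lg 1164 -6.5 [119.9  73.8] [595.7 195.6] 0.0652
```

View pics/w1.png

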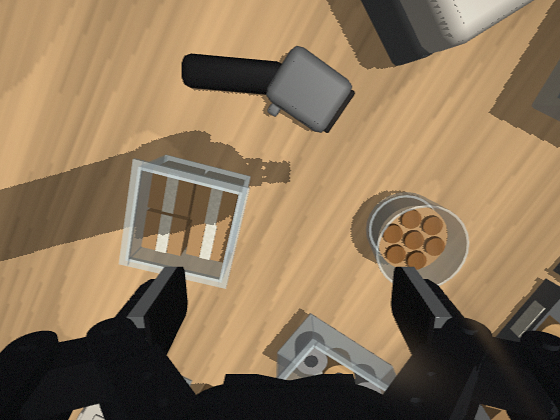

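The wrist view gives the square rim (centred near pixel (183,224)) at (351,297) mm, yaw 14.5°, with sides of 115/116 mm. I'll go to the square lid now.

```bash
python3 -c "
from plan import *
rows([.3583,-.2623,.20],20,16,True)"
```

```text
pos [0.4216 0.3981 0.2602] yaw 119.71 tilt 0.05 turn [ 2.000e-02 -6.000e-02  9.971e+01] t 1.075 g 0.995 F [-0.7  2.2 -0.3]
[[-0.0506, 0.0014, 0.0037], [0.0, -0.0, 6.23]] [[-0.0499, 0.0023, 0.0038], [0.0, -0.0, 6.23]] [[-0.0491, 0.0032, 0.0037], [0.0, -0.0, 6.23]] [[-0.0483, 0.0041, 0.0038], [0.0, -0.0, 6.23]] [[-0.0475, 0.005, 0.0037], [0.0, -0.0, 6.23]] [[-0.0467, 0.0058, 0.0037], [0.0, -0.0, 6.23]] [[-0.0459, 0.0065, 0.0038], [0.0, -0.0, 6.23]] [[-0.045, 0.0073, 0.0037], [0.0, -0.0, 6.23]] [[-0.0441, 0.0081, 0.0037], [0.0, -0.0, 6.23]] [[-0.0433, 0.0087, 0.0037], [0.0, -0.0, 6.23]] [[-0.0424, 0.0094, 0.0038], [0.0, -0.0, 6.23]] [[-0.0415, 0.01, 0.0037], [0.0, -0.0, 6.23]] [[-0.0406, 0.0106, 0.0037], [0.0, -0.0, 6.23]] [[-0.0397, 0.0111, 0.0037], [0.0, -0.0, 6.23]] [[-0.0388, 0.0116, 0.0038], [0.0, -0.0, 6.23]] [[-0.038, 0.0121, 0.0037], [0.0, -0.0, 6.23]]
```

```bash
python3 -m crank '[[[-0.0505,0.0015,0.002],[0,0,6.2],0.06],[[-0.05,0.0025,0.002],[0,0,6.2],0.06],[[-0.049,0.003,0.002],[0,0,6.2],0.06],[[-0.0485,0.004,0.002],[0,0,6.2],0.06],[[-0.0475,0.005,0.002],[0,0,6.2],0.06],[[-0.0465,0.006,0.002],[0,0,6.2],0.06],[[-0.046,0.0065,0.004],[0,0,6.2],0.06],[[-0.045,0.0075,0.004],[0,0,6.2],0.06],[[-0.044,0.008,0.004],[0,0,6.2],0.06],[[-0.0435,0.0085,0.004],[0,0,6.2],0.06]]'
python3 -m crank '[[[-0.0425,0.0095,0.004],[0,0,6.2],0.06],[[-0.0415,0.01,0.004],[0,0,6.2],0.06],[[-0.0405,0.0105,0.004],[0,0,6.2],0.06],[[-0.0395,0.011,0.004],[0,0,6.2],0.06],[[-0.039,0.0115,0.004],[0,0,6.2],0.06],[[-0.038,0.012,0.004],[0,0,6.2],0.06],[[0,0,0],[0,0,0],0.06],[[0,0,0],[0,0,0],0.06]]'
python3 - <<'E'
from plan import *
o,p0,r=pose();c=bot.calibration('wrist');p,d=bot.read_camera('wrist');cv2.imwrite('pics/w2.png',p[:,:,::-1])
print(proj([[.3583,-.2623,.042],[.592,-.1862,.042]],c))
W=cloud(d,c)
for nm,x0 in(('sq',(.3583,-.2623)),('lg',(.592,-.1862))):
    m=(np.hypot(W[...,0]-x0[0],W[...,1]-x0[1])<.06)&(abs(W[...,2]-.042)<.006)&(d>0)
    q=W[m][:,:2]*1000
    if len(q)<30: continue
    a=min(np.radians(np.arange(-10,50,.5)),key=lambda a:np.prod(np.ptp(q@np.array([[np.cos(a),-np.sin(a)],[np.sin(a),np.cos(a)]]),axis=0)))
    M=np.array([[np.cos(a),-np.sin(a)],[np.sin(a),np.cos(a)]]);Rr=q@M
    print(nm,len(q),np.degrees(a).round(1),np.ptp(Rr,axis=0).round(1),(M@((Rr.max(0)+Rr.min(0))/2)).round(1),np.median(W[m][:,2]).round(4))
rows([.3583,-.2623,.1],20,3)
E
```

```text
t: 2.33
eef_pos: [0.4939, -0.0527, 0.2313]
tool_rot: [-0.0, 0.875, 0.484, 0.0]
contact_force: [1.3, -0.5, -0.2]
gripper_width: 0.702
t: 3.32
eef_pos: [0.3635, -0.2601, 0.2075]
tool_rot: [-0.0, 0.983, 0.182, 0.0]
contact_force: [-0.1, 0.1, -0.2]
gripper_width: 0.705
[[ 288.45377558  186.56983148]
 [ 304.80284959 -136.08056233]]
sq 1448 20.5 [74.8 17.5] [ 358.1 -261. ] 0.0421
pos [ 0.3638 -0.2599  0.2075] yaw 20.97 tilt 0.03 turn [-0.   -0.03  0.97] t 3.375 g 0.703 F [ 0.1  0.  -0.1]
[[-0.002, 0.0001, 0.0358], [-0.0, -0.01, 0.32]] [[-0.002, 0.0001, 0.0358], [-0.0, -0.01, 0.32]] [[-0.002, 0.0001, 0.0359], [-0.0, -0.01, 0.32]]
```

View pics/w2.png

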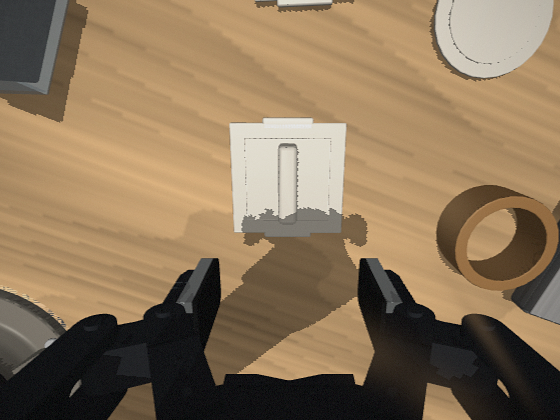

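The bar is centred at pixel (288,183), i.e. (358.1,-261.4) mm, yaw about 20.3°. Descending and gripping at bar height.

```bash
python3 -m crank '[[[-0.002,0,0.03],[0,0,0.3],0.06],[[-0.002,0,0.03],[0,0,0.3],0.06],[[-0.002,0,0.03],[0,0,0],0.06],[[0,0,0.03],[0,0,0],0.06],[[0,0,0.025],[0,0,0],0.06],[[0,0,0.015],[0,0,0],0.06],[[0,0,0],[0,0,0],0.06],[[0,0,0],[0,0,0],0.06]]'
python3 -c "
from plan import *
rows([.3582,-.2617,.033],20.3,1)"
```

```text
t: 4.38
eef_pos: [0.3578, -0.2632, 0.048]
tool_rot: [0.0, 0.984, 0.176, 0.001]
contact_force: [1.2, -0.3, -0.2]
gripper_width: 0.701
pos [ 0.3578 -0.2632  0.048 ] yaw 20.23 tilt 0.07 turn [ 0.04 -0.05 -0.07] t 4.375 g 0.701 F [ 1.2 -0.3 -0.2]
[[0.0009, -0.0013, 0.015], [0.04, -0.05, -0.07]]
```

```bash
python3 -m crank '[[[0.001,-0.001,0.01],[0,0,0],0.06],[[0,0,0.005],[0,0,0],0.06],[[0,0,0],[0,0,0],0.04],[[0,0,0],[0,0,0],0.025],[[0,0,0],[0,0,0],0.005],[[0,0,0],[0,0,0],0.005],[[0,0,0],[0,0,0],0.005],[[0,0,0],[0,0,0],0.005]]' 40
python3 -m crank '[[[0,0,-0.01],[0,0,0],0.005],[[0,0,-0.02],[0,0,0],0.005],[[0,0,-0.02],[0,0,0],0.005],[[0,0,-0.02],[0,0,0],0.005],[[0,0,0],[0,0,0],0.005],[[0,0,0],[0,0,0],0.005]]'
python3 - <<'E'
from plan import *
p,d=bot.read_camera('wrist');cv2.imwrite('pics/w3.png',p[:,:,::-1])
rows([.52,0,.26],72,10,True)
E
```

```text
t: 5.38
eef_pos: [0.3577, -0.2618, 0.0324]
tool_rot: [0.0, 0.984, 0.175, 0.0]
contact_force: [0.4, -1.0, -0.6]
gripper_width: 0.063
t: 6.12
eef_pos: [0.3575, -0.2614, 0.1022]
tool_rot: [-0.0, 0.984, 0.176, 0.0]
contact_force: [-1.1, 0.0, -0.1]
gripper_width: 0.052
pos [ 0.3574 -0.2614  0.102 ] yaw 20.22 tilt 0.04 turn [-4.000e-02  1.000e-02 -5.178e+01] t 6.175 g 0.058 F [-0.   0.2 -0. ]
[[0.0275, -0.0101, -0.0158], [-0.0, 0.0, -5.18]] [[0.0281, -0.0095, -0.0158], [-0.0, 0.0, -5.18]] [[0.0288, -0.0091, -0.0158], [-0.0, 0.0, -5.18]] [[0.0294, -0.0086, -0.0158], [-0.0, 0.0, -5.18]] [[0.0301, -0.0079, -0.0158], [-0.0, 0.0, -5.18]] [[0.0307, -0.0074, -0.0158], [-0.0, 0.0, -5.18]] [[0.0314, -0.0067, -0.0158], [-0.0, 0.0, -5.18]] [[0.032, -0.0061, -0.0158], [-0.0, 0.0, -5.18]] [[0.0325, -0.0054, -0.0158], [-0.0, 0.0, -5.18]] [[0.0332, -0.0047, -0.0158], [-0.0, 0.0, -5.18]]
```

View pics/w3.png

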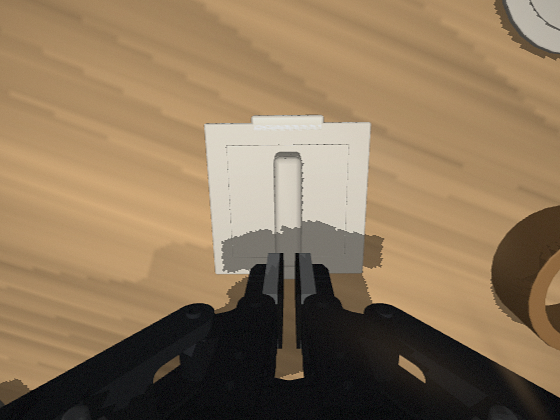

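The jaws shut to 5 mm and missed the bar: the lid still lies on the bench, its bar at (288,200). I'll find out why.

Run:
```python
from plan import *
o,p0,r=pose();c=bot.calibration('wrist');p,d=bot.read_camera('wrist')
print(p0,proj([p0,p0+r.apply([0,0,.014]),[.358,-.2614,.042]],c))
W=cloud(d,c)
for px in((288,160),(288,200),(288,240),(240,180)):print(px,W[px[1],px[0]].round(3))
for n in('scene','side'):
    p,d=bot.read_camera(n);c=bot.calibration(n);u,v=proj([p0],c)[0];print(n,u,v,proj([[.358,-.2614,.042]],c))
    u,v=int(u),int(v);cr=p[max(0,v-60):v+60,u-80:u+80,::-1];cv2.imwrite(f'pics/{n}1.png',cv2.resize(cr,None,fx=4,fy=4,interpolation=cv2.INTER_CUBIC))
```

```text
[ 0.3573624  -0.26142749  0.10201741] [[287.44185462 254.47752826]
 [287.55551368 243.30029018]
 [288.19052506 214.87462315]]
(288, 160) [ 0.392 -0.249  0.042]
(288, 200) [ 0.368 -0.258  0.043]
(288, 240) [ 0.341 -0.267  0.042]
(240, 180) [ 0.362 -0.223  0.014]
scene 167.15156755407608 238.34819038448802 [[171.6837832  250.46776565]]
side 265.61218712270704 262.69079767562835 [[266.62588098 276.90111867]]
```

View pics/side1.png

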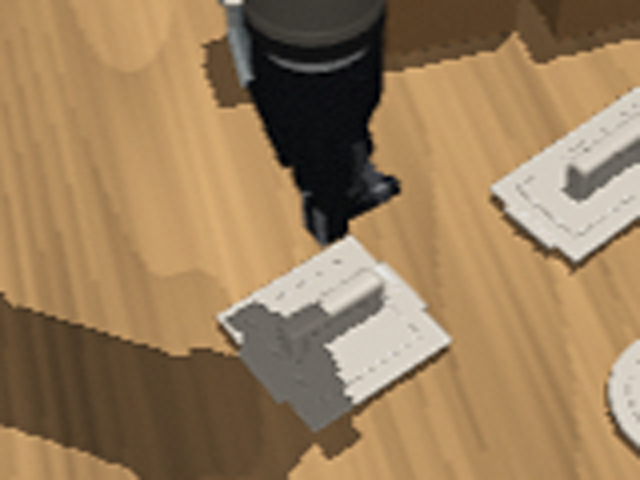

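View pics/scene1.png

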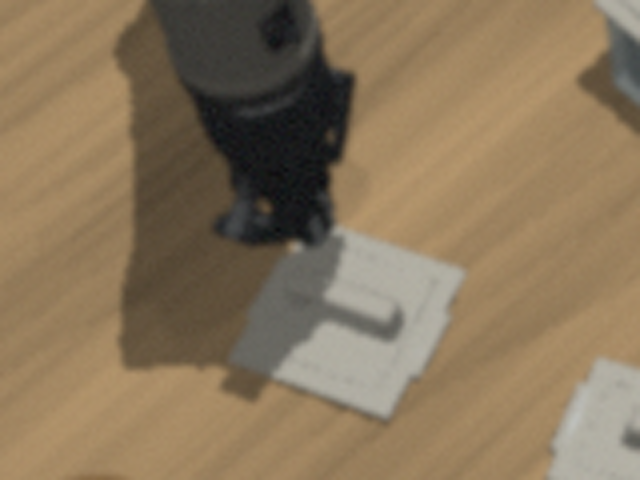

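Run:
```python
from plan import *
for n in('wrist','scene','side'):
    o,p0,r=pose();c=bot.calibration(n);p,d=bot.read_camera(n);W=cloud(d,c)
    m=(d>0)&(np.hypot(W[...,0]-p0[0],W[...,1]-p0[1])<.05)&(W[...,2]>.055)&(W[...,2]<.3)
    q=W[m]; L=r.inv().apply(q-p0)*1000
    print(n,m.sum(),'tool z pct',np.percentile(L[:,2],[90,98,100]).round(1))
    s=L[L[:,2]>np.percentile(L[:,2],97)];print(np.median(s,0).round(1),np.ptp(s,axis=0).round(1))
```

```text
wrist 44250 tool z pct [-60.6 -32.5 -14. ]
[  8.8   3.  -29.6] [19.6 32.2 23.3]
scene 1040 tool z pct [-61.4 -28.5 -13.6]
[  7.    8.  -25.9] [14.2 32.2 17.8]
side 1074 tool z pct [-64.1 -26.4 -15.7]
[ -8.4   9.8 -23.3] [18.  25.9 15. ]
```

All three views put the actual fingertips about 14 mm *behind* the reported TCP, not 14 mm ahead. So the jaws shut above the bar, whose top is at 42 mm. The real offset is about 28 mm, so I'll descend that much further, checking on the way.

```bash
python3 -m crank '[[[0,0,0],[0,0,0],0.05],[[0,0,0.01],[0,0,0],0.05],[[0,0,0.02],[0,0,0],0.05],[[0,0,0.02],[0,0,0],0.05],[[0,0,0.015],[0,0,0],0.05],[[0,0,0.01],[0,0,0],0.05],[[0,0,0],[0,0,0],0.05],[[0,0,0],[0,0,0],0.05]]'
python3 - <<'E'
from plan import *
p,d=bot.read_camera('wrist');cv2.imwrite('pics/w4.png',p[:,:,::-1])
for n in('wrist','scene','side'):
    o,p0,r=pose();c=bot.calibration(n);p,d=bot.read_camera(n);W=cloud(d,c)
    L=r.inv().apply((W-p0).reshape(-1,3)).reshape(W.shape)*1000
    m=(d>0)&(abs(L[...,0])<14)&(abs(L[...,1])<60)&(abs(L[...,1])>14)&(W[...,2]>.02)&(W[...,2]<.1)
    s=L[m];print(n,m.sum(),'tip tool z',[np.percentile(s[(s[:,1]*k)>0][:,2],[95,100]).round(1).tolist() if ((s[:,1]*k)>0).any() else 0 for k in(1,-1)])
rows([.3581,-.2614,.006],20.3,3)
E
```

```text
t: 7.48
eef_pos: [0.3579, -0.262, 0.0277]
tool_rot: [0.0, 0.985, 0.175, 0.0]
contact_force: [0.4, -0.0, -0.6]
gripper_width: 0.59
wrist 12228 tip tool z [[-27.0, -16.6], [-26.9, -17.0]]
scene 203 tip tool z [[-23.6, -20.1], [-20.4, -15.4]]
side 181 tip tool z [[-25.3, -17.2], [-22.2, -16.8]]
pos [ 0.358  -0.2619  0.0278] yaw 20.21 tilt 0.05 turn [ 0.03 -0.04 -0.09] t 7.675 g 0.585 F [-0.3 -0.4  0.2]
[[0.0001, -0.0001, 0.0073], [0.01, -0.01, -0.03]] [[0.0, -0.0002, 0.0072], [0.01, -0.01, -0.03]] [[0.0001, -0.0001, 0.0073], [0.01, -0.01, -0.03]]
```

View pics/w4.png

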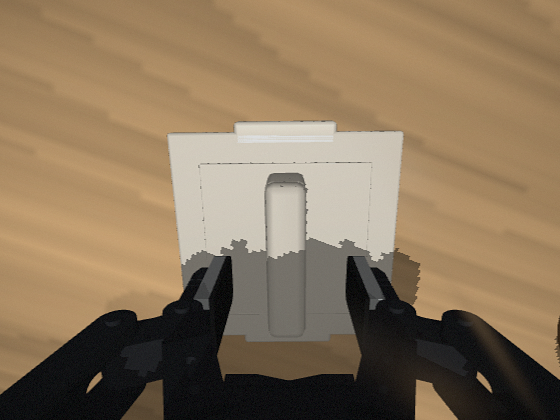

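The bar at (286,255) lies midway between the pads (232 and 347), with the tips still just above it. 22 mm down, then close.

```bash
python3 -m crank '[[[0,0,0.008],[0,0,0],0.05],[[0,0,0.008],[0,0,0],0.05],[[0,0,0.006],[0,0,0],0.05],[[0,0,0],[0,0,0],0.05],[[0,0,0],[0,0,0],0.03],[[0,0,0],[0,0,0],0.005],[[0,0,0],[0,0,0],0.005],[[0,0,0],[0,0,0],0.005],[[0,0,0],[0,0,0],0.005]]' 40
python3 -m crank '[[[0,0,-0.01],[0,0,0],0.005],[[0,0,-0.015],[0,0,0],0.005],[[0,0,-0.02],[0,0,0],0.005],[[0,0,-0.02],[0,0,0],0.005],[[0,0,-0.02],[0,0,0],0.005],[[0,0,-0.02],[0,0,0],0.005],[[0,0,0],[0,0,0],0.005],[[0,0,0],[0,0,0],0.005]]'
python3 - <<'E'
from plan import *
p,d=bot.read_camera('wrist');cv2.imwrite('pics/w5.png',p[:,:,::-1])
o,p0,r=pose();c=bot.calibration('wrist');W=cloud(d,c);L=r.inv().apply((W-p0).reshape(-1,3)).reshape(W.shape)*1000
m=(d>0)&(p.min(-1)>100)&(np.abs(L).max(-1)<75)
s=L[m];print(np.percentile(s,[1,50,99],axis=0).round(1).tolist())
rows([.52,0,.27],72,10,True)
E
```

```text
t: 8.8
eef_pos: [0.3578, -0.2619, 0.0056]
tool_rot: [0.0, 0.984, 0.175, 0.0]
contact_force: [-1.3, 0.6, 6.1]
gripper_width: 0.201
t: 9.8
eef_pos: [0.3574, -0.2613, 0.11]
tool_rot: [-0.0, 0.984, 0.176, -0.0]
contact_force: [0.7, 0.3, -0.6]
gripper_width: 0.2
[[-29.0, -55.3, -37.6], [26.8, 0.3, -7.5], [61.1, 56.2, -5.5]]
pos [ 0.3572 -0.2614  0.1098] yaw 20.21 tilt 0.06 turn [-6.000e-02  2.000e-02 -5.179e+01] t 9.85 g 0.203 F [-0.2 -0.  -1. ]
[[0.0275, -0.01, -0.016], [-0.01, 0.0, -5.18]] [[0.0281, -0.0096, -0.0161], [-0.01, 0.0, -5.18]] [[0.0288, -0.0091, -0.016], [-0.01, 0.0, -5.18]] [[0.0294, -0.0085, -0.016], [-0.01, 0.0, -5.18]] [[0.0301, -0.0079, -0.0161], [-0.01, 0.0, -5.18]] [[0.0307, -0.0074, -0.016], [-0.01, 0.0, -5.18]] [[0.0314, -0.0067, -0.016], [-0.01, 0.0, -5.18]] [[0.032, -0.0061, -0.0161], [-0.01, 0.0, -5.18]] [[0.0325, -0.0053, -0.016], [-0.01, 0.0, -5.18]] [[0.0332, -0.0047, -0.016], [-0.01, 0.0, -5.18]]
```

View pics/w5.png

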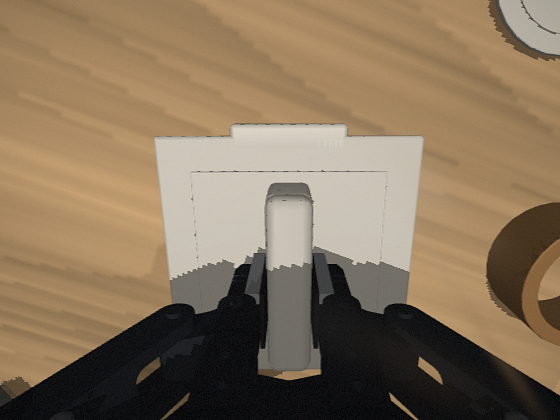

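The lid is held (17 mm opening), level and centred under the tool, its underside about 5.8 mm below the reported TCP. Carrying it over the row.

```bash
python3 -m crank '[[[0,0,-0.03],[0,0,0],0.005],[[0,0,-0.04],[0,0,0],0.005],[[0,0,-0.04],[0,0,0],0.005],[[0,0,-0.03],[0,0,0],0.005],[[0.0275,-0.01,-0.003],[0,0,-5.2],0.005],[[0.028,-0.0095,-0.003],[0,0,-5.2],0.005],[[0.029,-0.009,-0.003],[0,0,-5.2],0.005],[[0.0295,-0.0085,-0.003],[0,0,-5.2],0.005],[[0.03,-0.008,-0.003],[0,0,-5.2],0.005],[[0.031,-0.0075,-0.003],[0,0,-5.2],0.005]]'
python3 -c "
from plan import *
rows([.351,.297,.23],104.5,14,True)"
```

```text
t: 11.1
eef_pos: [0.4745, -0.121, 0.2681]
tool_rot: [-0.0, 0.9, 0.436, -0.0]
contact_force: [1.3, 0.2, -1.4]
gripper_width: 0.197
pos [ 0.4745 -0.121   0.2681] yaw 51.66 tilt 0.05 turn [-5.000e-02  2.000e-02 -5.284e+01] t 11.1 g 0.197 F [ 1.3  0.2 -1.4]
[[0.0289, -0.0165, 0.0027], [-0.0, 0.0, -3.77]] [[0.0288, -0.0164, 0.0027], [-0.0, 0.0, -3.77]] [[0.0286, -0.0165, 0.0027], [-0.0, 0.0, -3.77]] [[0.0284, -0.0165, 0.0028], [-0.0, 0.0, -3.77]] [[0.0283, -0.0165, 0.0027], [-0.0, 0.0, -3.77]] [[0.0281, -0.0164, 0.0027], [-0.0, 0.0, -3.77]] [[0.0279, -0.0165, 0.0027], [-0.0, 0.0, -3.77]] [[0.0277, -0.0164, 0.0027], [-0.0, 0.0, -3.77]] [[0.0276, -0.0165, 0.0028], [-0.0, 0.0, -3.77]] [[0.0275, -0.0164, 0.0027], [-0.0, 0.0, -3.77]] [[0.0272, -0.0165, 0.0027], [-0.0, 0.0, -3.77]] [[0.0271, -0.0164, 0.0028], [-0.0, 0.0, -3.77]] [[0.027, -0.0164, 0.0027], [-0.0, 0.0, -3.77]] [[0.0267, -0.0164, 0.0027], [-0.0, 0.0, -3.77]]
```

```bash
python3 -m crank '[[[0.029,-0.0165,0.001],[0,0,-3.8],0.005],[[0.029,-0.0165,0.001],[0,0,-3.8],0.005],[[0.0285,-0.0165,0.001],[0,0,-3.8],0.005],[[0.0285,-0.0165,0.001],[0,0,-3.8],0.005],[[0.028,-0.0165,0.001],[0,0,-3.8],0.005],[[0.028,-0.0165,0.001],[0,0,-3.8],0.005],[[0.028,-0.0165,0.001],[0,0,-3.8],0.005],[[0.0275,-0.0165,0.003],[0,0,-3.8],0.005],[[0.0275,-0.0165,0.004],[0,0,-3.8],0.005],[[0.0275,-0.0165,0.004],[0,0,-3.8],0.005]]'
python3 -m crank '[[[0.027,-0.0165,0.004],[0,0,-3.8],0.005],[[0.027,-0.0165,0.004],[0,0,-3.8],0.005],[[0.02,-0.012,0.004],[0,0,-3.8],0.005],[[0.01,-0.006,0],[0,0,-2.5],0.005],[[0,0,0],[0,0,0],0.005],[[0,0,0],[0,0,0],0.005]]'
python3 - <<'E'
from plan import *
rows([.351,.297,.15],104.5,3)
p,d=bot.read_camera('wrist');cv2.imwrite('pics/w6.png',p[:,:,::-1])
o,p0,r=pose();c=bot.calibration('wrist');W=cloud(d,c);L=r.inv().apply((W-p0).reshape(-1,3)).reshape(W.shape)*1000
m=(d>0)&(p.min(-1)>100)&(np.abs(L).max(-1)<75)&(L[...,2]>-15)
s=L[m];print(np.percentile(s,[1,50,99],axis=0).round(1).tolist())
E
```

```text
t: 12.35
eef_pos: [0.4247, 0.1956, 0.2501]
tool_rot: [-0.0, 0.709, 0.705, -0.0]
contact_force: [-0.4, 0.2, -0.0]
gripper_width: 0.204
t: 13.1
eef_pos: [0.3699, 0.2733, 0.2386]
tool_rot: [0.0, 0.621, 0.784, 0.0]
contact_force: [-0.5, -0.0, -0.9]
gripper_width: 0.203
pos [0.3699 0.2733 0.2386] yaw 103.18 tilt 0.02 turn [ 0.02  0.   -1.32] t 13.1 g 0.203 F [-0.5 -0.  -0.9]
[[0.0091, -0.0043, 0.0295], [0.01, 0.0, -0.44]] [[0.0092, -0.0043, 0.0296], [0.01, 0.0, -0.44]] [[0.0092, -0.0042, 0.0295], [0.01, 0.0, -0.44]]
[[-49.4, -57.7, -9.0], [30.1, -1.2, -7.3], [62.2, 54.1, -5.4]]
```

View pics/w6.png

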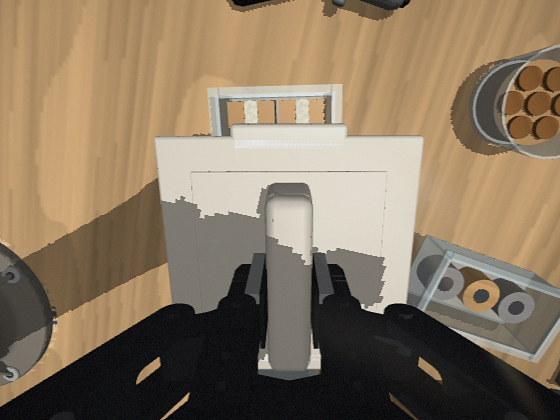

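Lid unchanged in the grip (panel corners (156,137),(423,137)), with the box rim showing behind at (275,90). I'll cast those corners into the tool frame and go lower.

```bash
python3 - <<'E'
from plan import *
o,p0,r=pose();c=bot.calibration('wrist')
P=ray([(156,137),(423,137)],c,p0[2]+.0062);print((r.inv().apply(P-p0)*1000).round(1))
# box far rim edge corners
P=ray([(209,88),(342,85)],c,.08);print(P.round(4), np.degrees(np.arctan2(*(P[1]-P[0])[[1,0]])))
E
python3 -m crank '[[[0.009,-0.004,0.02],[0,0,-0.5],0.005],[[0.009,-0.004,0.03],[0,0,-0.5],0.005],[[0.009,-0.004,0.03],[0,0,-0.3],0.005],[[0,0,0.01],[0,0,0],0.005],[[0,0,0],[0,0,0],0.005],[[0,0,0],[0,0,0],0.005]]'
python3 - <<'E'
from plan import *
rows([.351,.297,.0778],104.5,4)
p,d=bot.read_camera('wrist');cv2.imwrite('pics/w7.png',p[:,:,::-1])
p,d=bot.read_camera('scene');cv2.imwrite('pics/s7.png',cv2.resize(p[80:180,250:400,::-1],None,fx=5,fy=5,interpolation=cv2.INTER_CUBIC))
E
```

```text
[[ 57.8 -57.8  -6.2]
 [ 57.7  55.1  -6.2]]
[[0.2833 0.3381 0.08  ]
 [0.3929 0.3662 0.08  ]] 14.363646961261738
t: 13.9
eef_pos: [0.3521, 0.2976, 0.1495]
tool_rot: [0.0, 0.612, 0.791, 0.001]
contact_force: [-0.1, 0.1, -0.4]
gripper_width: 0.201
pos [0.3521 0.2976 0.1495] yaw 104.54 tilt 0.11 turn [ 0.09 -0.06  0.04] t 13.9 g 0.201 F [-0.1  0.1 -0.4]
[[-0.0001, -0.0003, 0.0179], [0.02, -0.01, 0.01]] [[-0.0001, -0.0004, 0.0179], [0.02, -0.01, 0.01]] [[-0.0001, -0.0003, 0.0179], [0.02, -0.01, 0.01]] [[-0.0, -0.0003, 0.018], [0.02, -0.01, 0.01]]
```

View pics/w7.png

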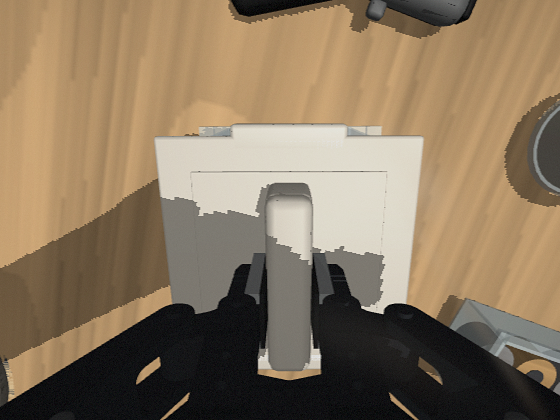

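View pics/s7.png

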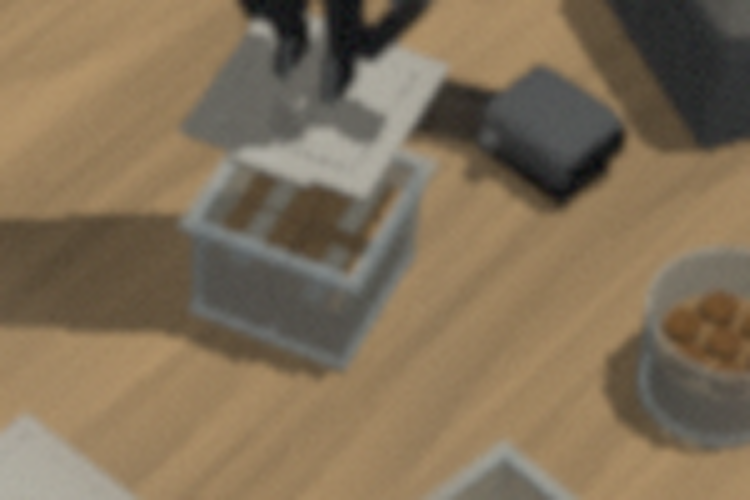

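The lid is directly above the box, with the rim's far corners just visible at (200,127) and (381,127). I'll compare lid and rim in the same camera.

Run:
```python
from plan import *
s=cv2.imread('pics/w7.png');cv2.imwrite('pics/w7c.png',cv2.resize(s[105:175,140:440],None,fx=2.6,fy=2.6,interpolation=cv2.INTER_CUBIC))
o,p0,r=pose();c=bot.calibration('wrist')
f=lambda q,z:(r.inv().apply(ray(q,c,z)-p0)*1000).round(1).tolist()
print('lid',f([(156,137),(423,137)],p0[2]+.0062));print('rim',f([(200,127),(381,127)],.08))
print('box est',(r.inv().apply(np.array([.351,.297,p0[2]])-p0)*1000).round(1))
```

```text
lid [[57.8, -57.8, -6.2], [57.7, 55.1, -6.0]]
rim [[56.7, -57.6, 69.4], [56.6, 56.4, 69.6]]
box est [-0.5 -1.  -0. ]
```

View pics/w7c.png

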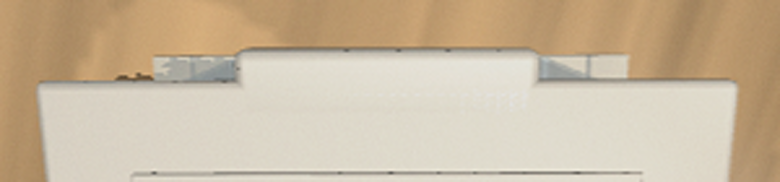

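Lid and rim agree within 1 mm. Nudging x -0.8, y +0.3 mm and lowering slowly.

```bash
python3 -m crank '[[[-0.0008,0.0003,0.015],[0,0,0],0.005],[[0,0,0.02],[0,0,0],0.005],[[0,0,0.015],[0,0,0],0.005],[[0,0,0.008],[0,0,0],0.005],[[0,0,0],[0,0,0],0.005],[[0,0,0.002],[0,0,0],0.005],[[0,0,0.002],[0,0,0],0.005],[[0,0,0.002],[0,0,0],0.005],[[0,0,0],[0,0,0],0.005]]'
python3 -c "
from plan import *
rows([.351,.297,.0778],104.5,4)"
```

```text
t: 15.12
eef_pos: [0.3515, 0.2967, 0.0844]
tool_rot: [-0.0, 0.612, 0.791, -0.0]
contact_force: [-0.3, -0.0, -1.1]
gripper_width: 0.2
pos [0.3515 0.2967 0.0844] yaw 104.6 tilt 0.01 turn [-0.01 -0.    0.1 ] t 15.125 g 0.2 F [-0.3 -0.  -1.1]
[[0.0001, -0.0001, 0.0016], [-0.0, -0.0, 0.03]] [[0.0001, -0.0001, 0.0017], [-0.0, -0.0, 0.03]] [[0.0001, -0.0001, 0.0016], [-0.0, -0.0, 0.03]] [[0.0001, -0.0001, 0.0017], [-0.0, -0.0, 0.03]]
```

```bash
python3 -m crank '[[[0,0,0.0015],[0,0,0],0.005],[[0,0,0.0015],[0,0,0],0.005],[[0,0,0.0015],[0,0,0],0.005],[[0,0,0],[0,0,0],0.005],[[0,0,0.001],[0,0,0],0.005],[[0,0,0],[0,0,0],0.005]]'
python3 -m crank '[[[0,0,0.001],[0,0,0],0.005],[[0,0,0],[0,0,0],0.005]]'
```

```text
t: 15.88
eef_pos: [0.3515, 0.2968, 0.0788]
tool_rot: [-0.0, 0.612, 0.791, -0.0]
contact_force: [0.2, -0.0, -0.9]
gripper_width: 0.201
t: 16.12
eef_pos: [0.3515, 0.2968, 0.0778]
tool_rot: [-0.0, 0.611, 0.791, -0.0]
contact_force: [-0.1, -0.4, -0.7]
gripper_width: 0.202
```

```bash
python3 -m crank '[[[0,0,0.0007],[0,0,0],0.005],[[0,0,0.0005],[0,0,0],0.005],[[0,0,0],[0,0,0],0.005]]'
python3 -m crank '[[[0,0,0.0005],[0,0,0],0.005],[[0,0,0],[0,0,0],0.005]]'
```

```text
t: 16.5
eef_pos: [0.3516, 0.2968, 0.0776]
tool_rot: [-0.0, 0.612, 0.791, 0.0]
contact_force: [-3.2, -3.8, 13.3]
gripper_width: 0.2
t: 16.75
eef_pos: [0.3516, 0.2969, 0.0776]
tool_rot: [-0.0, 0.612, 0.791, 0.0]
contact_force: [-6.2, -5.1, 19.6]
gripper_width: 0.201
```

Firm contact at 77.6 mm, which is the computed home height. I'll ease the push, then release.

```bash
python3 -m crank '[[[0,0,-0.0013],[0,0,0],0.005],[[0,0,0],[0,0,0],0.022],[[0,0,0],[0,0,0],0.03],[[0,0,0],[0,0,0],0.04],[[0,0,0],[0,0,0],0.05],[[0,0,0],[0,0,0],0.05],[[0,0,-0.01],[0,0,0],0.05],[[0,0,-0.02],[0,0,0],0.05],[[0,0,-0.03],[0,0,0],0.05],[[0,0,-0.03],[0,0,0],0.05]]'
python3 -m crank '[[[0,0,-0.03],[0,0,0],0.05],[[0,0,-0.03],[0,0,0],0.05],[[0,0,0],[0,0,0],0.05]]'
python3 - <<'E'
from plan import *
p,d=bot.read_camera('wrist');cv2.imwrite('pics/w8.png',p[:,:,::-1]);c=bot.calibration('wrist');W=cloud(d,c)
m=(d>0)&(np.hypot(W[...,0]-.351,W[...,1]-.297)<.09)&(abs(W[...,2]-.084)<.01)
q=W[m];print('panel z',np.percentile(q[:,2],[5,50,95]).round(4))
A=np.c_[q[:,:2],np.ones(len(q))];k=np.linalg.lstsq(A,q[:,2],rcond=None)[0];print('slope',k[:2])
p,d=bot.read_camera('scene');cv2.imwrite('pics/s8.png',cv2.resize(p[80:180,250:400,::-1],None,fx=5,fy=5,interpolation=cv2.INTER_CUBIC))
rows([.592,-.1862,.2],24.5,1,)
E
```

```text
t: 18.0
eef_pos: [0.3516, 0.2967, 0.169]
tool_rot: [0.0, 0.612, 0.791, 0.0]
contact_force: [0.3, 1.7, 0.4]
gripper_width: 0.586
t: 18.38
eef_pos: [0.3527, 0.2979, 0.2302]
tool_rot: [-0.0, 0.612, 0.791, 0.003]
contact_force: [0.4, -0.3, 0.3]
gripper_width: 0.586
panel z [0.0819 0.0834 0.0849]
slope [-0.00326382 -0.0032709 ]
pos [0.3514 0.2966 0.2277] yaw 104.6 tilt 0.04 turn [-1.00e-02 -4.00e-02  8.01e+01] t 18.475 g 0.588 F [-0.   0.5 -0.7]
[[-0.5279, 0.1111, 0.0275], [-0.01, -0.04, 80.1]]
```

View pics/w8.png

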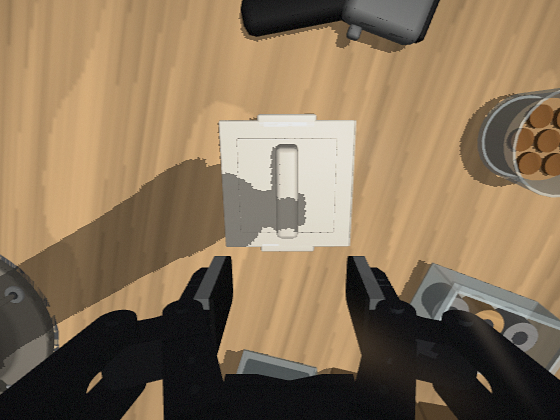

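View pics/s8.png

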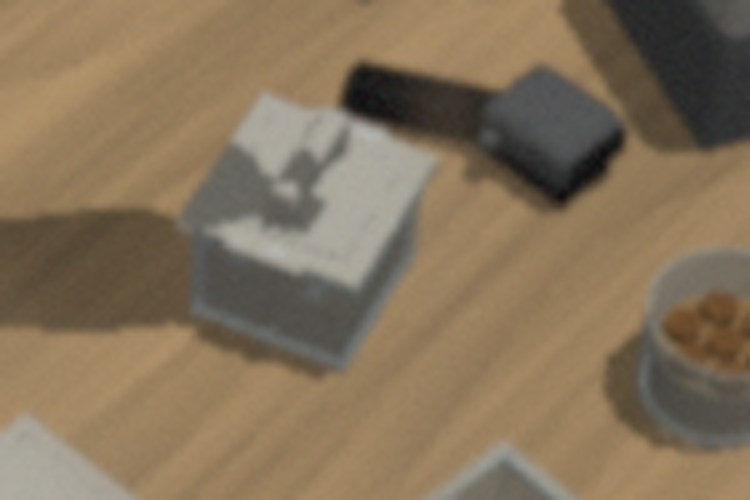

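The square lid sits home: panel top at about 83.4–84 mm, slope about 0.3%, centred, let go. Next I hover over the long box for a good look.

```bash
python3 -c "
from plan import *
rows([.612,.175,.26],84,7)"
```

```text
pos [0.3514 0.2966 0.2277] yaw 104.6 tilt 0.04 turn [ 1.00e-02 -3.00e-02  2.06e+01] t 18.475 g 0.588 F [-0.   0.5 -0.7]
[[-0.0262, 0.0316, -0.0046], [0.0, -0.0, 2.94]] [[-0.0245, 0.033, -0.0046], [0.0, -0.0, 2.94]] [[-0.0229, 0.0341, -0.0046], [0.0, -0.0, 2.94]] [[-0.021, 0.0353, -0.0047], [0.0, -0.0, 2.94]] [[-0.0192, 0.0363, -0.0046], [0.0, -0.0, 2.94]] [[-0.0173, 0.0373, -0.0046], [0.0, -0.0, 2.94]] [[-0.0154, 0.0381, -0.0046], [0.0, -0.0, 2.94]]
```

```bash
python3 -m crank '[[[-0.026,0.0315,-0.005],[0,0,3],0.05],[[-0.0245,0.033,-0.005],[0,0,3],0.05],[[-0.023,0.034,-0.005],[0,0,3],0.05],[[-0.021,0.0355,-0.005],[0,0,3],0.05],[[-0.019,0.0365,-0.004],[0,0,3],0.05],[[-0.017,0.037,-0.004],[0,0,3],0.05],[[-0.0155,0.038,-0.004],[0,0,2.6],0.05],[[0,0,0],[0,0,0],0.05],[[0,0,0],[0,0,0],0.05]]'
python3 - <<'E'
from plan import *
c=bot.calibration('wrist');p,d=bot.read_camera('wrist');cv2.imwrite('pics/w9.png',p[:,:,::-1]);W=cloud(d,c)
m=(d>0)&(np.hypot(W[...,0]-.6165,W[...,1]-.1845)<.105)&(abs(W[...,2]-.065)<.004)
q=W[m][:,:2]*1000
a=min(np.radians(np.arange(-20,10,.25)),key=lambda a:np.prod(np.ptp(q@np.array([[np.cos(a),-np.sin(a)],[np.sin(a),np.cos(a)]]),axis=0)))
M=np.array([[np.cos(a),-np.sin(a)],[np.sin(a),np.cos(a)]]);Rr=q@M
print(len(q),np.degrees(a).round(2),np.ptp(Rr,axis=0).round(1),(M@((Rr.max(0)+Rr.min(0))/2)).round(1),np.median(W[m][:,2]).round(4))
rows([.592,-.1862,.18],24.5,12,True)
E
```

```text
t: 19.6
eef_pos: [0.6104, 0.175, 0.2581]
tool_rot: [-0.001, 0.743, 0.669, -0.001]
contact_force: [0.4, 0.2, -0.0]
gripper_width: 0.581
4446 -6.75 [160.4  90.4] [615.7 184.5] 0.0655
pos [0.6101 0.1756 0.2584] yaw 84.09 tilt 0.13 turn [-0.11  0.09 59.59] t 19.65 g 0.587 F [-0.2  0.8  0.3]
[[-0.0294, 0.0098, 0.0065], [-0.01, 0.01, 4.97]] [[-0.0289, 0.0108, 0.0065], [-0.01, 0.01, 4.97]] [[-0.0284, 0.0119, 0.0066], [-0.01, 0.01, 4.97]] [[-0.0279, 0.013, 0.0065], [-0.01, 0.01, 4.97]] [[-0.0274, 0.014, 0.0065], [-0.01, 0.01, 4.97]] [[-0.0267, 0.0149, 0.0065], [-0.01, 0.01, 4.97]] [[-0.0261, 0.016, 0.0066], [-0.01, 0.01, 4.97]] [[-0.0255, 0.0169, 0.0065], [-0.01, 0.01, 4.97]] [[-0.0247, 0.0178, 0.0065], [-0.01, 0.01, 4.97]] [[-0.024, 0.0187, 0.0065], [-0.01, 0.01, 4.97]] [[-0.0232, 0.0195, 0.0066], [-0.01, 0.01, 4.97]] [[-0.0224, 0.0204, 0.0065], [-0.01, 0.01, 4.97]]
```

View pics/w9.png

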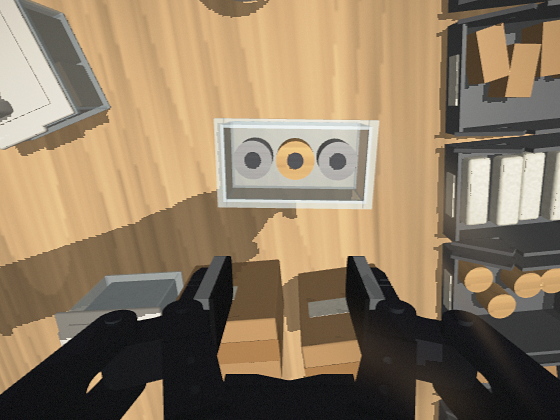

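The full rim is seen at pixels (215–378, 119–208): the long box is at (615.7,184.5) mm, yaw -6.75°, sized 160.4 x 90.4 mm. I'll fetch the long lid.

```bash
python3 -m crank '[[[-0.0295,0.01,0.003],[0,0,5],0.05],[[-0.029,0.011,0.003],[0,0,5],0.05],[[-0.0285,0.012,0.003],[0,0,5],0.05],[[-0.028,0.013,0.003],[0,0,5],0.05],[[-0.0275,0.014,0.003],[0,0,5],0.05],[[-0.0265,0.015,0.003],[0,0,5],0.05],[[-0.026,0.016,0.003],[0,0,5],0.05],[[-0.0255,0.017,0.003],[0,0,5],0.05],[[-0.0245,0.018,0.005],[0,0,5],0.05],[[-0.024,0.0185,0.01],[0,0,5],0.05]]'
python3 -m crank '[[[-0.023,0.0195,0.01],[0,0,5],0.05],[[-0.0225,0.0205,0.01],[0,0,4.6],0.05],[[0,0,0],[0,0,0],0.05],[[0,0,0],[0,0,0],0.05]]'
python3 - <<'E'
from plan import *
c=bot.calibration('wrist');p,d=bot.read_camera('wrist');cv2.imwrite('pics/w10.png',p[:,:,::-1]);W=cloud(d,c)
m=(d>0)&(np.hypot(W[...,0]-.592,W[...,1]+.1862)<.06)&(abs(W[...,2]-.042)<.006)
q=W[m][:,:2]*1000
a=min(np.radians(np.arange(5,45,.25)),key=lambda a:np.prod(np.ptp(q@np.array([[np.cos(a),-np.sin(a)],[np.sin(a),np.cos(a)]]),axis=0)))
M=np.array([[np.cos(a),-np.sin(a)],[np.sin(a),np.cos(a)]]);Rr=q@M
print(len(q),np.degrees(a).round(2),np.ptp(Rr,axis=0).round(1),(M@((Rr.max(0)+Rr.min(0))/2)).round(1),np.median(W[m][:,2]).round(4))
rows([.592,-.1862,.03],24.5,5)
E
```

```text
t: 20.9
eef_pos: [0.6105, -0.1313, 0.2202]
tool_rot: [0.0, 0.957, 0.29, 0.0]
contact_force: [-0.2, 1.4, 0.3]
gripper_width: 0.586
t: 21.4
eef_pos: [0.5929, -0.187, 0.2001]
tool_rot: [-0.0, 0.977, 0.211, -0.0]
contact_force: [0.3, 0.1, 0.8]
gripper_width: 0.589
1536 23.75 [74.5 17.5] [ 590.9 -184.9] 0.0422
pos [ 0.5933 -0.1864  0.2003] yaw 24.44 tilt 0.04 turn [-0.03 -0.02 -0.06] t 21.45 g 0.587 F [0.2 0.8 0.2]
[[-0.0002, -0.0001, 0.0341], [-0.01, -0.0, -0.01]] [[-0.0002, -0.0001, 0.034], [-0.01, -0.0, -0.01]] [[-0.0003, -0.0002, 0.0341], [-0.01, -0.0, -0.01]] [[-0.0002, -0.0001, 0.034], [-0.01, -0.0, -0.01]] [[-0.0002, -0.0001, 0.0341], [-0.01, -0.0, -0.01]]
```

View pics/w10.png

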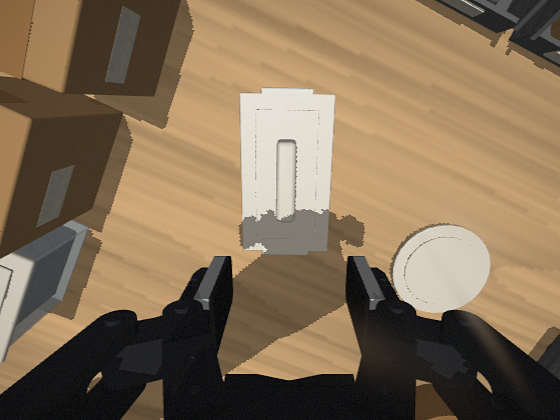

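The bar is centred at (286,180), i.e. at about (591,-185.3) mm, yaw 24°. Descending.

```bash
python3 -m crank '[[[-0.0017,-0.0017,0.03],[0,0,0.4],0.05],[[0,0,0.04],[0,0,0],0.05],[[0,0,0.04],[0,0,0],0.05],[[0,0,0.03],[0,0,0],0.05],[[0,0,0.02],[0,0,0],0.05],[[0,0,0.01],[0,0,0],0.05],[[0,0,0],[0,0,0],0.05],[[0,0,0],[0,0,0],0.05]]'
python3 - <<'E'
from plan import *
p,d=bot.read_camera('wrist');cv2.imwrite('pics/w11.png',p[:,:,::-1])
rows([.591,-.1855,.006],24.1,2)
E
```

```text
t: 22.45
eef_pos: [0.5915, -0.1866, 0.0316]
tool_rot: [0.0, 0.978, 0.208, 0.001]
contact_force: [-0.6, -0.4, 0.1]
gripper_width: 0.587
pos [ 0.5915 -0.1865  0.0316] yaw 24.0 tilt 0.11 turn [ 0.06 -0.09 -0.1 ] t 22.5 g 0.588 F [0.  0.8 0.6]
[[-0.0, -0.0006, 0.0128], [0.03, -0.05, -0.05]] [[-0.0, -0.0006, 0.0128], [0.03, -0.05, -0.05]]
```

View pics/w11.png

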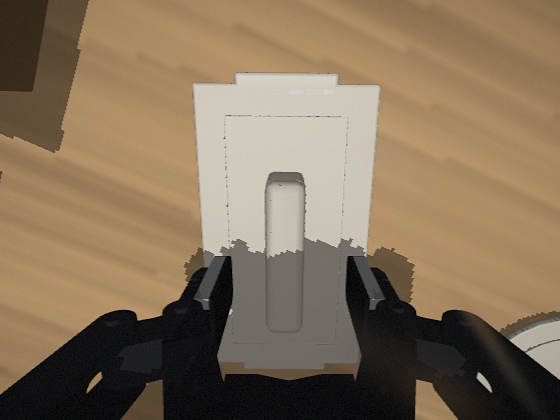

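The bar is between the pads at (285,250). Descending 25 mm and gripping.

```bash
python3 -m crank '[[[0,-0.001,0.01],[0,0,0],0.05],[[0,0,0.009],[0,0,0],0.05],[[0,0,0.006],[0,0,0],0.05],[[0,0,0],[0,0,0],0.05],[[0,0,0],[0,0,0],0.03],[[0,0,0],[0,0,0],0.005],[[0,0,0],[0,0,0],0.005],[[0,0,0],[0,0,0],0.005],[[0,0,0],[0,0,0],0.005]]' 60
python3 -m crank '[[[0,0,-0.01],[0,0,0],0.005],[[0,0,-0.015],[0,0,0],0.005],[[0,0,-0.025],[0,0,0],0.005],[[0,0,-0.035],[0,0,0],0.005],[[0,0,-0.04],[0,0,0],0.005],[[0,0,-0.04],[0,0,0],0.005],[[0,0,-0.04],[0,0,0],0.005],[[0,0,-0.04],[0,0,0],0.005],[[0,0,0],[0,0,0],0.005],[[0,0,0],[0,0,0],0.005]]'
python3 - <<'E'
from plan import *
p,d=bot.read_camera('wrist');cv2.imwrite('pics/w12.png',p[:,:,::-1])
rows([.6157,.1845,.25],-6.75,13)
E
```

```text
t: 23.62
eef_pos: [0.5906, -0.1855, 0.0059]
tool_rot: [0.0, 0.978, 0.208, 0.0]
contact_force: [-0.5, -0.5, 4.6]
gripper_width: 0.195
t: 24.88
eef_pos: [0.5897, -0.1849, 0.2502]
tool_rot: [-0.0, 0.978, 0.208, -0.0]
contact_force: [-0.3, 0.1, -1.7]
gripper_width: 0.2
pos [ 0.5894 -0.1848  0.2496] yaw 24.01 tilt 0.11 turn [-0.06  0.09 30.76] t 24.925 g 0.198 F [-0.2  0.7 -1.5]
[[0.0134, -0.0251, -0.0], [-0.0, 0.01, 2.37]] [[0.0124, -0.0257, -0.0], [-0.0, 0.01, 2.37]] [[0.0112, -0.0261, -0.0], [-0.0, 0.01, 2.37]] [[0.0102, -0.0266, -0.0], [-0.0, 0.01, 2.37]] [[0.0091, -0.027, -0.0001], [-0.0, 0.01, 2.37]] [[0.008, -0.0274, 0.0], [-0.0, 0.01, 2.37]] [[0.0068, -0.0276, 0.0], [-0.0, 0.01, 2.37]] [[0.0057, -0.0279, 0.0], [-0.0, 0.01, 2.37]] [[0.0045, -0.0281, 0.0], [-0.0, 0.01, 2.37]] [[0.0033, -0.0283, 0.0], [-0.0, 0.01, 2.37]] [[0.0022, -0.0284, 0.0], [-0.0, 0.01, 2.37]] [[0.001, -0.0285, 0.0], [-0.0, 0.01, 2.37]] [[-0.0002, -0.0284, 0.0], [-0.0, 0.01, 2.37]]
```

View pics/w12.png

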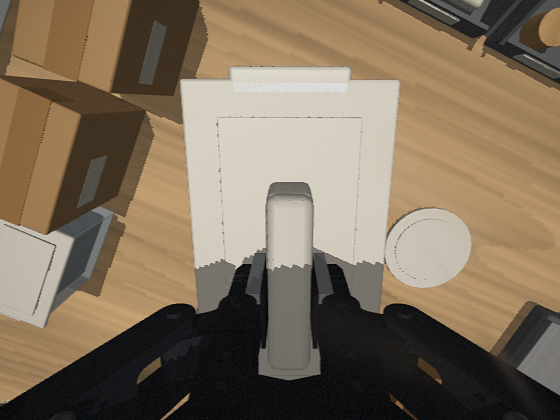

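The long lid is held squarely (bar at (289,270)), its underside at about 0.244 m. I'll carry it over the row.

```bash
python3 -m crank '[[[0.0135,-0.025,0],[0,0,2.4],0.005],[[0.0125,-0.0255,0],[0,0,2.4],0.005],[[0.011,-0.026,0],[0,0,2.4],0.005],[[0.01,-0.0265,0],[0,0,2.4],0.005],[[0.009,-0.027,0],[0,0,2.4],0.005],[[0.008,-0.0275,0],[0,0,2.4],0.005],[[0.007,-0.0275,0],[0,0,2.4],0.005],[[0.0055,-0.028,0],[0,0,2.4],0.005],[[0.0045,-0.028,0],[0,0,2.4],0.005],[[0.0035,-0.0285,0],[0,0,2.4],0.005]]'
python3 -m crank '[[[0.002,-0.0285,0],[0,0,2.4],0.005],[[0.001,-0.0285,0],[0,0,2.4],0.005],[[0,-0.0285,0],[0,0,2],0.005],[[0,0,0],[0,0,0],0.005],[[0,0,0],[0,0,0],0.005]]'
python3 - <<'E'
from plan import *
p,d=bot.read_camera('wrist');cv2.imwrite('pics/w13.png',p[:,:,::-1])
rows([.6157,.1845,.15],-6.75,4)
E
```

```text
t: 26.18
eef_pos: [0.6103, 0.0992, 0.249]
tool_rot: [0.0, 1.0, -0.001, -0.001]
contact_force: [0.3, 0.1, -1.1]
gripper_width: 0.194
t: 26.8
eef_pos: [0.6172, 0.1826, 0.2495]
tool_rot: [0.001, 0.998, -0.06, -0.001]
contact_force: [0.5, 0.2, -0.9]
gripper_width: 0.196
pos [0.6174 0.1821 0.2499] yaw -6.88 tilt 0.09 turn [ 0.08  0.05 -0.13] t 26.85 g 0.195 F [-0.1 -0.9 -0.1]
[[-0.0005, -0.0006, 0.025], [0.02, 0.01, -0.03]] [[-0.0004, -0.0006, 0.025], [0.02, 0.01, -0.03]] [[-0.0005, -0.0005, 0.0249], [0.02, 0.01, -0.03]] [[-0.0005, -0.0006, 0.025], [0.02, 0.01, -0.03]]
```

View pics/w13.png

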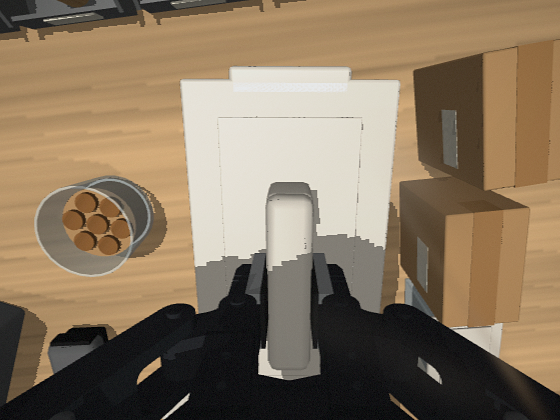

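```bash
python3 - <<'E'
from plan import *
o,p0,r=pose();c=bot.calibration('wrist')
L=r.inv().apply(ray([(181,80),(400,80)],c,p0[2]+.0062)-p0)*1000;print(L.round(1))
E
python3 -m crank '[[[-0.001,-0.001,0.02],[0,0,0],0.005],[[-0.001,-0.001,0.03],[0,0,0],0.005],[[0,0,0.03],[0,0,0],0.005],[[0,0,0.03],[0,0,0],0.005],[[0,0,0.02],[0,0,0],0.005],[[0,0,0],[0,0,0],0.005],[[0,0,0],[0,0,0],0.005]]'
python3 -c "
from plan import *
rows([.6157,.1845,.0865],-6.75,4)"
```

```text
[[ 80.2 -42.2  -6.3]
 [ 80.1  46.3  -6.2]]
t: 27.72
eef_pos: [0.6167, 0.1856, 0.1213]
tool_rot: [-0.0, 0.998, -0.06, 0.001]
contact_force: [0.0, 0.7, -0.8]
gripper_width: 0.201
pos [0.6167 0.1856 0.1213] yaw -6.82 tilt 0.08 turn [-0.02 -0.08 -0.07] t 27.725 g 0.201 F [ 0.   0.7 -0.8]
[[-0.0002, 0.0003, 0.0087], [-0.01, -0.02, -0.02]] [[-0.0003, 0.0003, 0.0087], [-0.01, -0.02, -0.02]] [[-0.0002, 0.0003, 0.0087], [-0.01, -0.02, -0.02]] [[-0.0002, 0.0003, 0.0087], [-0.01, -0.02, -0.02]]
```

```bash
python3 -m crank '[[[-0.001,0,0.015],[0,0,0],0.005],[[0,0,0.012],[0,0,0],0.005],[[0,0,0.006],[0,0,0],0.005],[[0,0,0.002],[0,0,0],0.005],[[0,0,0],[0,0,0],0.005],[[0,0,0],[0,0,0],0.005]]'
python3 - <<'E'
from plan import *
rows([.6157,.1845,.0865],-6.75,1)
o,p0,r=pose()
for n in('scene','side','wrist'):
    c=bot.calibration(n);p,d=bot.read_camera(n);W=cloud(d,c)
    cv2.imwrite(f'pics/{n}14.png',p[:,:,::-1] if n=='wrist' else cv2.resize(p[110:260,230:430,::-1],None,fx=4,fy=4,interpolation=cv2.INTER_CUBIC))
    m=(d>0)&(np.hypot(W[...,0]-.6157,W[...,1]-.1845)<.105)&(abs(W[...,2]-.0925)<.006)&(p.min(-1)>60)
    q=W[m];A=np.c_[q[:,:2],np.ones(len(q))];k=np.linalg.lstsq(A,q[:,2],rcond=None)[0]
    L=r.inv().apply(q-p0)*1000
    print(n,len(q),'top z',np.median(q[:,2]).round(4),'slope',k[:2].round(4),'x',np.percentile(L[:,0],[.5,99.5]).round(1),'y',np.percentile(L[:,1],[.5,99.5]).round(1))
E
```

```text
t: 28.48
eef_pos: [0.6153, 0.186, 0.0858]
tool_rot: [-0.0, 0.998, -0.059, 0.0]
contact_force: [0.2, 0.1, -1.2]
gripper_width: 0.192
pos [0.6153 0.186  0.0858] yaw -6.8 tilt 0.04 turn [-0.02 -0.03 -0.05] t 28.475 g 0.192 F [ 0.2  0.1 -1.2]
[[0.0006, 0.0015, -0.0007], [-0.02, -0.03, -0.05]]
scene 1256 top z 0.091 slope [ 0.0016 -0.0017] x [-81.9  85. ] y [-41.8  48.2]
side 602 top z 0.0921 slope [-0.0004  0.0041] x [-81.6  86.4] y [-42.6  48.6]
wrist 39372 top z 0.0928 slope [-0.0039  0.0009] x [-63.4  85. ] y [-42.9  45.6]
```

View pics/scene14.png

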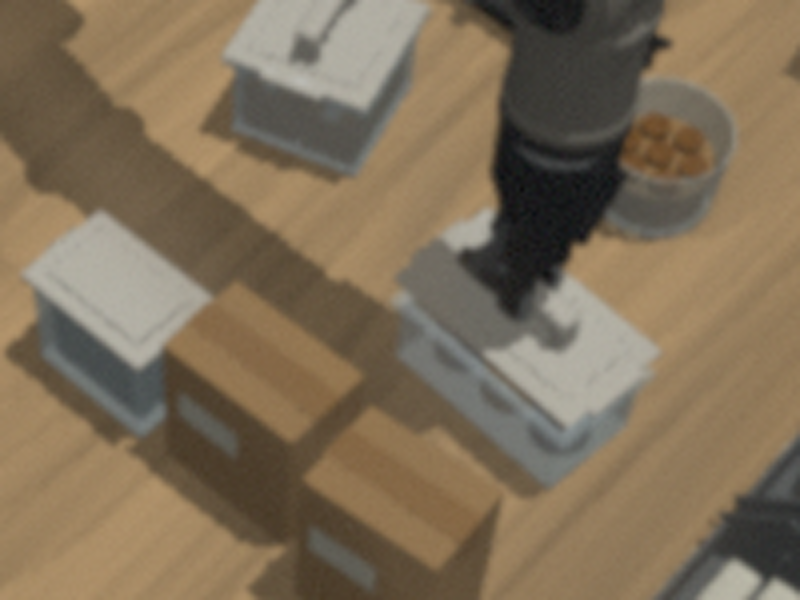

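View pics/wrist14.png

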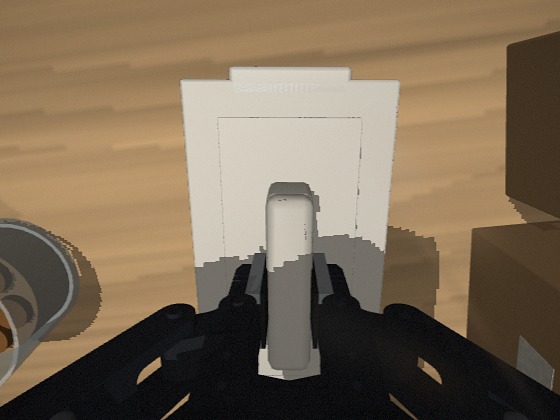

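The scene view shows the lid floating level over the long box, around (530,320) in the crop. With the small in-grip offset, its centre is within about 1–2 mm of the box centre, and the panel top at 91–93 mm means about 15 mm of clearance. A short hold, a last check on movement, then hand in.

```bash
python3 -m crank '[[[0,0,0],[0,0,0],0.005],[[0,0,0],[0,0,0],0.005],[[0,0,0],[0,0,0],0.005],[[0,0,0],[0,0,0],0.005]]'
python3 - <<'E'
from plan import *
o,p0,r=pose();print(p0.round(4),np.abs(o['joint_vel']).max(),o['gripper_width'],np.round(o['contact_force'],1))
c=bot.calibration('scene');p,d=bot.read_camera('scene');W=cloud(d,c)
a=np.load('pics/scene0.npz');df=(np.abs(p.astype(int)-a['p']).max(-1)>60).astype(np.uint8)
N,L,S,C=cv2.connectedComponentsWithStats(cv2.morphologyEx(df,cv2.MORPH_OPEN,np.ones((3,3))))
for i in range(1,N):
    if S[i,4]>60: print(C[i].round(),S[i,4])
m=(d>0)&(np.hypot(W[...,0]-.351,W[...,1]-.297)<.05)&(abs(W[...,2]-.084)<.008);print('sq lid top',np.median(W[m][:,2]).round(4))
print(bot.hand_in())
E
```

```text
t: 29.12
eef_pos: [0.615, 0.186, 0.0855]
tool_rot: [-0.0, 0.998, -0.059, -0.0]
contact_force: [0.0, 0.1, -1.1]
gripper_width: 0.199
[0.615  0.186  0.0855] 0.0015030061836366572 0.19913882744380204 [ 0.   0.1 -1.1]
[192.   6.] 189
[332.  32.] 930
[372.  67.] 249
[276.  83.] 1859
[355.  84.] 547
[384.  86.] 232
[191. 103.] 409
[301. 115.] 165
[241. 113.] 77
[369. 144.] 1818
[317. 121.] 234
[377. 201.] 151
[361. 201.] 111
[193. 249.] 63
[191. 264.] 61
[171. 268.] 87
[257. 280.] 178
[232. 281.] 74
[280. 299.] 352
[239. 294.] 206
sq lid top 0.0835
the job is handed in; nothing more can be done
None
```

I closed the square box, carried the long lid over the row and handed the job in with it held above the long box, at about 29 s of the 72 s allowed. The hand-in gives no verdict.

- **Square lid:** it is home and let go. The panel top measured 83.4 to 83.5 mm against a nominal 84 mm. It was level to about 0.3%.
- **Long lid:** its underside crossed the row at about 0.24 m. It now hangs about 15 mm above the rim, level to under 0.5° and held at 17 mm opening. The arm is still, and the wrist force shows only the lid's weight. The lid's centre is within about 2 mm of the box's and the yaw within about 0.1°, going by the tool pose and the lid's place in the grip.

**What failed or disagreed:**
- **First grasp missed:** the first close on the square lid's handle shut on nothing. All three cameras put the fingertips about 14 mm behind the reported tool point, not 14 mm ahead as described. I went 28 mm lower and the grasp held; nothing was disturbed.
- **Centring:** the cameras differ by 1 to 2 mm on where the long lid sits in the grip, well inside the 10 mm allowed.
- **Other stock:** the last picture comparison was not conclusive, because the arm and its shadow caused most of the changes. By eye, no stock moved in the views I took.

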